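# Demagnetise salvaged pinions on an indexing carousel

### The arm

A 7-joint arm with a two-finger parallel gripper is mounted at the origin on the work surface. World frame = base frame: x ahead of the robot, y to its left, z up, the work surface at z = 0. Lengths are in mm, angles in rad, forces in N, time in s.
With the tool pointing down it reaches from about 400 to 925 mm from the base axis. Payload 5.6 kg.
Tool frame: the origin (TCP) lies between the finger pads; the fingertips stand 14 mm ahead of it and the grasp point (between the pads) lies 5 mm behind it (tips_ahead is the distance from the TCP to the fingertips, in mm); z points along the fingers, x is the direction in which the jaws open and shut, and the axes are right-handed (so a half turn about z gives the same grasp; the last joint's range is limited). The gripper opens to 85 mm and grips with 20 to 120 N. Pads are 22 mm wide; open, the fingers measure 114 mm over their backs; the gripper's body (76 mm by 85 mm) begins 54 mm behind the grasp point. The pads swing forward as they close: fully open they stand 13 mm farther back than shut.
Start: joints at [-1.317, 0.468, -0.012, 1.603, 0.006, 1.071, -0.056], TCP at [190.14, 621.574, 245.29] pointing down, gripper open.
Joint ranges: [-2.53, 2.53], [-0.31, 2.02], [-1.57, 1.55], [0.28, 2.44], [-1.29, 4.43], [0.15, 1.84], [-2.92, 2.92]. Speed limits (rad/s): [2.57, 2.57, 3.14, 3.14, 3.14, 3.14, 3.14].

### API

Orientations are given as a unit quaternion [w, x, y, z].
In Python, from plant import * gives the robot as it stands.
- The arm moves only by the shell command python3 -m creep 'ROWS' [OPENING] [FORCE]. ROWS is a JSON object of lists of equal length, an entry for each row: "linear": the shift along the tool's x, y, z in cm, a list of three; "turn": the turn about the tool's z in degrees. In form: {"linear": [[dx, dy, dz], ...], "turn": [turn, ...]}. A call has 1 to 10 rows; each row is the pose to reach, as a shift and turn from the pose commanded when the call began, along the tool's axes at that moment; what a row does not reach only later rows make up. A row lasts 1/8 s, in which the tool goes at most 62.5 mm and 10.7 degrees, less where a joint would pass 70% of its speed; a pose out of reach is approached as far as the arm can. A call with a gripper value outside its range is refused whole. OPENING is the closure in counts, from 0 (fully open) to 255 (shut), set as the call begins (- or left out, the last holds). The fingers move at their own pace and stop on an object; FORCE is the grip in N (left out, the last holds). Time passes only in rows, so rows that repeat a pose let the fingers close. It gives the time, the measured TCP pose, the force and the opening at its end, in the units of the state.
- observe(): the state, without advancing time (a new reading comes with each control period).
- grab_frame(name): name is "side" or "top"; returns a dict with "image" (480x640x3 uint8, blue, green, red), "mtx" (3x3 intrinsics, pixels), "D" ([k1, k2, p1, p2, k3] as OpenCV has them; the pictures are not rectified), "origin" and "orientation" of the camera in the world. Camera axes: x right, y down, z forward; pixel columns grow to the right and rows downward; lengths in mm; the calibration is good to about 2 mm. A picture is of the moment at which its call begins. There is no depth.
- hand_in(): hands the job in, once; it reports no verdict.
The state is a dict: "time": time; "q": joint angles; "joint_velocities": joint speeds; "tau": joint torques, N m; "position": TCP position; "tcp_rot": TCP orientation; "ft_force": force on the tool from outside, world axes, zero at the start; "torque": the same for the moment, N m; "opening": opening from 0.0 (shut) to 1.0 (fully open).
Only numpy, scipy, OpenCV 4.12 (cv2) and the standard library are available. Lean on these libraries where they do the work, as an engineer would, in place of code of your own. Each camera call takes 0.05 s, during which the arm holds its last target.

### The job

Demagnetise the loose salvaged pinions: first slide the strength fader up until the white line on its cap is level with the yellow pointer, then, from the largest pinion to the smallest, lay each flat inside the low rim of the empty black pad at the yellow load mark and turn the carousel by its red handle one click, so that the pinion stops under the coil. When the last one has had its turn under the coil, turn the carousel one more click so that no pinion is under it, and only then slide the fader all the way back down to its off end; the fader must stay at the pointer whenever a pinion is under the coil. Leave every pinion lying flat inside the rim of a pad clear of the coil, the carousel resting in a click, and the tin, the switch pod and the carton where they are.

Things in the scene. Friction and masses are not known exactly. Their poses are not given: they have to be found in the camera images.
- stand: Green fixed stand of the carousel. Origin on the axis at bench level; z up. Aluminium disc 290 mm across, its flat face 45 mm above the bench, with a lip 7 mm higher at 146 mm from the axis. Five black pads, flush with the face, each inside a steel rim 4 mm high and 63 mm across inside, lie 100 mm from the axis, 72 degrees apart. The yellow load mark is just outside the disc on the stand's -x side.
- dial (a joint): Angle of the carousel (rad), 0 at the start, growing counter-clockwise from above; turns either way, over two turns. It clicks at every multiple of 1.2566 rad (72 degrees), with the pads exactly at the five stations, and pulls itself in from about 5 degrees. It takes about 0.3 N m to leave or enter a click, 0.05 N m in between. One click in the growing direction carries the pad at load under the coil.
- handle (a point): Centre of the carousel's red handle, on the axis, 152 mm above the bench: a bar 48 mm long (along this frame's x, which turns with the carousel and is parallel to the stand's x at dial 0), 16 mm thick, 28 mm high, on an 18 mm round stem. The coil and bracket, 60 mm or more from the axis, reach 130 mm above the bench.
- load (a point): Fixed point: the load station on the stand's -x side, 13 mm above the face of the carousel (where the centre of a pinion lying on the pad there should be).
- coil (a point): Fixed point: the coil station, 72 degrees counter-clockwise from load, 13 mm above the face (centre of a pinion lying on the pad there). The copper coil, 80 mm across, hangs 102 to 118 mm above the bench over it, on a green bracket from outside the disc, so nothing can be put there from above.
- out1 (a point): Fixed point: the station 72 degrees counter-clockwise beyond the coil, 13 mm above the face.
- out2 (a point): Fixed point: the station 144 degrees counter-clockwise beyond the coil, 13 mm above the face.
- out3 (a point): Fixed point: the station 216 degrees counter-clockwise beyond the coil (next to load on its other side), 13 mm above the face.
- fader (a joint): Travel of the fader on the grey power unit (85 x 200 x 45 mm, fixed): 0 at its off end, 0.110 m at full. It has about 1.5 N of friction and stays where it is left. Growing = along the +y axis of the pointer's frame.
- cap (a point): Centre of the grip of the fader's black cap, 66 mm above the bench; the cap is 28 mm across the track, 16 mm along it, and stands 46 to 80 mm above the bench, with a white line over its middle. Axes parallel to the pointer's.
- pointer: Yellow pointer clipped on the rear (+x) edge of the power unit, at a different place at each start; 8 mm high, 22 to 38 mm to the side of the track's middle. Origin on the middle line of the track, 45 mm above the bench; its y axis runs along the track, towards full. The cap is level with it when the cap's y in this frame is 0.
- gear_a (a point): Centre of the largest pinion: a steel gear 54 mm across the teeth, 26 mm high, with a red paint ring and a black bore on its top; z axis along its bore. Starts lying flat on the bench; three or all four of the pinions are there; an absent one has no reading.
- gear_b (a point): Centre of the second largest pinion: a steel gear 48 mm across the teeth, 26 mm high, with a yellow paint ring and a black bore on its top; z axis along its bore. Starts lying flat on the bench; three or all four of the pinions are there; an absent one has no reading.
- gear_c (a point): Centre of the third largest pinion: a steel gear 42 mm across the teeth, 26 mm high, with a green paint ring and a black bore on its top; z axis along its bore. Starts lying flat on the bench; three or all four of the pinions are there; an absent one has no reading.
- gear_d (a point): Centre of the smallest pinion: a steel gear 36 mm across the teeth, 26 mm high, with a blue paint ring and a black bore on its top; z axis along its bore. Starts lying flat on the bench; three or all four of the pinions are there; an absent one has no reading.
- grease_tin: Bystander: round tin, 70 mm across, 70 mm high; origin at the centre of its underside.
- switch_pod: Bystander: grey handlebar switch housing, 50 x 75 x 45 mm; origin at the centre of its underside.
- plug_carton: Bystander: small cardboard carton, 50 x 90 x 35 mm; origin at the centre of its underside.
Not all that is in view belongs to the job. Leave any orange or turquoise look-alike of the part that bears gear_a alone.

How it is judged (in metres and radians):
On the way, in this order (a step that is already met when the one before it is completed fails the run):
1. the fader is level with the yellow pointer (y of cap in the frame of pointer between -0.004 and 0.004 m), for 0.3 s.
2. the largest pinion rests under the coil (distance between gear_a and coil below 0.016 m and linear speed of pinion_a below 0.02 m/s), for 0.2 s.
3. the second largest pinion rests under the coil (distance between gear_b and coil below 0.016 m and linear speed of pinion_b below 0.02 m/s), for 0.2 s.
4. the third largest pinion rests under the coil (distance between gear_c and coil below 0.016 m and linear speed of pinion_c below 0.02 m/s), for 0.2 s.
5. the smallest pinion rests under the coil (distance between gear_d and coil below 0.016 m and linear speed of pinion_d below 0.02 m/s), for 0.2 s.
6. every pinion is clear of the coil (horizontal distance between each of gear_a, gear_b, gear_c, gear_d and coil above 0.07 m), for 0.2 s.
7. the fader is back at its off end (value of joint fader below 0.004 m), for 0.2 s.
At the end, for the whole second after the job is handed in: Fader within 4 mm of its off end; carousel at rest within 4 degrees of a click; every present pinion at rest, flat (within 8 degrees) and within 16 mm of the middle of a pad at load, out1, out2 or out3 (value of joint fader below 0.004 m and (angle between the x axis of handle and the x axis of stand, either way round below 0.07 rad or angle between the x axis of handle and the x axis of stand, either way round between 0.558 and 0.698 rad or angle between the x axis of handle and the x axis of stand, either way round between 1.187 and 1.327 rad) and velocity of joint dial between -0.05 and 0.05 rad/s and (distance between gear_a and load below 0.016 m or distance between gear_a and out1 below 0.016 m or distance between gear_a and out2 below 0.016 m or distance between gear_a and out3 below 0.016 m) and angle between each of gear_a, gear_b, gear_c, gear_d's own z axis and vertical below 0.15 rad and linear speed of each of pinion_a, pinion_b, pinion_c, pinion_d below 0.02 m/s and (distance between gear_b and load below 0.016 m or distance between gear_b and out1 below 0.016 m or distance between gear_b and out2 below 0.016 m or distance between gear_b and out3 below 0.016 m) and (distance between gear_c and load below 0.016 m or distance between gear_c and out1 below 0.016 m or distance between gear_c and out2 below 0.016 m or distance between gear_c and out3 below 0.016 m) and (distance between gear_d and load below 0.016 m or distance between gear_d and out1 below 0.016 m or distance between gear_d and out2 below 0.016 m or distance between gear_d and out3 below 0.016 m)); the robot touches nothing.
It fails at once if a pinion is under the coil while the fader is more than 6 mm off the pointer (horizontal distance between any of gear_a, gear_b, gear_c, gear_d and coil below 0.02 m and (y of cap in the frame of pointer above 0.006 m or y of cap in the frame of pointer below -0.006 m)).
It fails at once if the tin, the switch pod or the carton is shifted by more than 25 mm (distance of any of grease_tin, switch_pod, plug_carton from where it was at the start of the episode above 0.025 m).
Of pinion_a, pinion_b, pinion_c, pinion_d only 3 to 4 are there at a start; the rules pass over those that are not, and their reading is None.
At some moment in a run one of pinion_a, pinion_b, pinion_c, pinion_d may be knocked a few centimetres aside while the robot is not near it.
Once in a run the grip may slacken for a moment while it holds something.
It also fails if it takes over 210 s, if anything falls off the work surface, if the arm or the gripper's body presses on something with over 40 N, if the wrist force passes 120 N, or if a joint passes its speed limit or range.

## Working session

There is one attempt and no reset: what is moved stays moved. The work goes in short steps, Python scripts to look and compute and a shell command to move; the robot and the scene stay as the last step left them, time stands still between calls to the robot, and variables do not carry over. Pictures are saved under pics/ and viewed, and the job is handed in when it is done.

```bash
ls; mkdir -p pics; python3 - <<'E'
from plant import *
import cv2,pprint
pprint.pprint(observe())
for n in("top","side"):
    f=grab_frame(n); cv2.imwrite(f"pics/{n}0.png",f["image"]); print(n,f["mtx"],f["D"],f["origin"],f["orientation"])
E
```

```text
pics
{'ft_force': array([ 0.57399765, -0.11808837,  0.40804588]),
 'joint_velocities': array([-0.00032844,  0.00159301, -0.00029636, -0.0003779 , -0.00095033,
        0.00250145, -0.00080484]),
 'opening': 1.0017592730653075,
 'position': array([189.99574007, 621.02965708, 244.30868511]),
 'q': array([-1.31699071,  0.468398  , -0.01161896,  1.60366257,  0.00599761,
        1.0714068 , -0.05632028]),
 'tau': array([ 8.76305548e-04, -5.32398820e+01,  2.20644783e-02, -2.51301706e+01,
        1.15426246e-02,  7.78839545e-03, -7.42900653e-06]),
 'tcp_rot': array([ 5.93505532e-04,  8.03907205e-01,  5.94754033e-01, -7.02989715e-04]),
 'time': 0.0,
 'torque': array([0.00247403, 0.03563781, 0.01117375])}
top [[497.30286564   0.         319.57787975]
 [  0.         497.30286564 238.08868574]
 [  0.           0.           1.        ]] [-0.05567114  0.          0.          0.          0.        ] [ 350.77080886   85.01577599 1351.56443351] [ 0.07071341 -0.69041403  0.71565808 -0.07849579]
side [[450.82687136   0.         317.74904313]
 [  0.         450.82687136 241.42965969]
 [  0.           0.           1.        ]] [-0.01133019  0.          0.          0.          0.        ] [ 382.98722638 -583.10216998  694.06900531] [-0.42456301  0.8941224  -0.12644691  0.06559396]
```

View pics/top0.png

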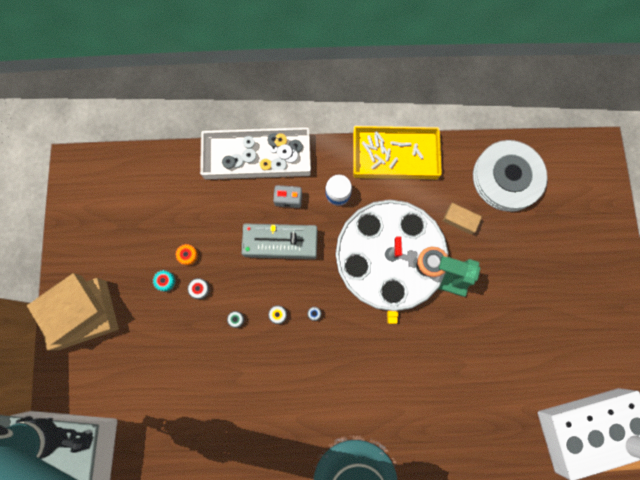

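View pics/side0.png

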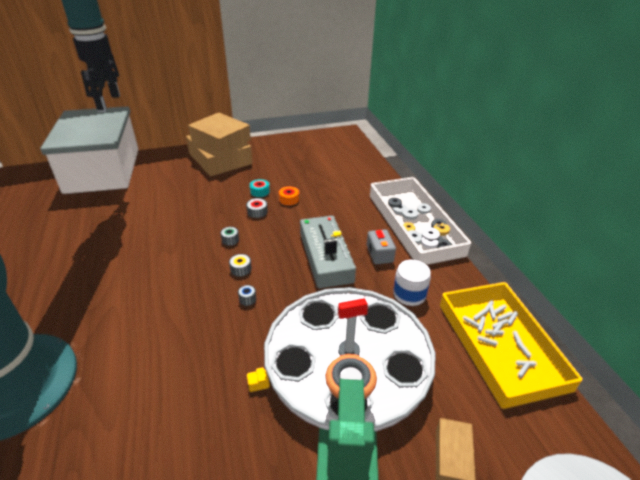

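The top view shows the steel pinions: red (198,289), yellow (278,315), green (236,319) and blue (315,314). The look-alikes are orange (186,254), turquoise (163,281), and the parts in the white tray. Power unit is at (280,241), carousel at (393,255), load mark at (393,317).

```bash
cat > h.py <<'E'
from plant import *
import cv2, numpy as np, time
from scipy.spatial.transform import Rotation as R
def rot(q): return R.from_quat([q[1],q[2],q[3],q[0]])
def snap(n,fn=None):
    f=grab_frame(n)
    if fn: cv2.imwrite(f"pics/{fn}.png",f["image"])
    return f
def px2w(f,uv,z):
    uv=np.array(uv,float).reshape(-1,1,2)
    p=cv2.undistortPoints(uv,f["mtx"],f["D"]).reshape(-1,2)
    d=rot(f["orientation"]).apply(np.c_[p,np.ones(len(p))])
    o=np.array(f["origin"]); z=np.broadcast_to(z,len(p))
    return o+d*((z-o[2])/d[:,2])[:,None]
def w2px(f,P):
    P=np.array(P,float).reshape(-1,3); r=rot(f["orientation"]).inv()
    c=r.apply(P-np.array(f["origin"]))
    return cv2.projectPoints(c,np.zeros(3),np.zeros(3),f["mtx"],np.array(f["D"]))[0].reshape(-1,2)
def crop(f,x0,y0,x1,y1,s,fn):
    im=cv2.resize(f["image"][y0:y1,x0:x1],None,fx=s,fy=s,interpolation=cv2.INTER_CUBIC)
    for x in range((x0+9)//10*10,x1,10):
        cv2.line(im,((x-x0)*s,0),((x-x0)*s,6 if x%50 else 14),(0,255,255),1)
        if x%20==0: cv2.putText(im,str(x),((x-x0)*s,24),0,.35,(0,255,255),1)
    for y in range((y0+9)//10*10,y1,10):
        cv2.line(im,(0,(y-y0)*s),(6,(y-y0)*s),(0,255,255),1)
        if y%20==0: cv2.putText(im,str(y),(8,(y-y0)*s+4),0,.35,(0,255,255),1)
    cv2.imwrite(f"pics/{fn}.png",im)
def st():
    o=observe(); m=rot(o["tcp_rot"]).as_matrix()
    print("t",round(o["time"],2),"pos",o["position"].round(1),"xax",m[:,0].round(3),"yax",m[:,1].round(3),"z",m[:,2].round(3),"open",round(o["opening"],3),"F",o["ft_force"].round(1))
def go(target,yaw=None):
    """rows in cm tool axes to go to target (mm world TCP); yaw: world angle deg of tool x axis"""
    o=observe(); m=rot(o["tcp_rot"]).as_matrix()
    d=m.T@(np.array(target)-o["position"])/10
    cur=np.degrees(np.arctan2(m[1,0],m[0,0])); s="" 
    if yaw is not None:
        t=-(yaw-cur); t=(t+90)%180-90; s=f"turn {t:.1f}"
    print("lin",d.round(2),"yawcur",round(cur,1),s)
E
python3 - <<'E'
from h import *
f=snap("top")
crop(f,150,210,330,335,4,"c1"); crop(f,325,190,490,335,4,"c2")
g=snap("side"); crop(g,200,160,440,320,3,"c3"); crop(g,230,280,450,440,3,"c4")
E
```

```text
(no output)
```

View pics/c1.png

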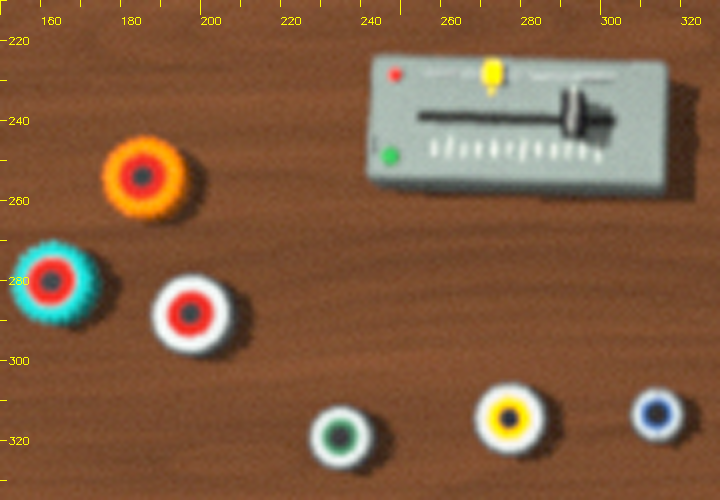

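View pics/c2.png

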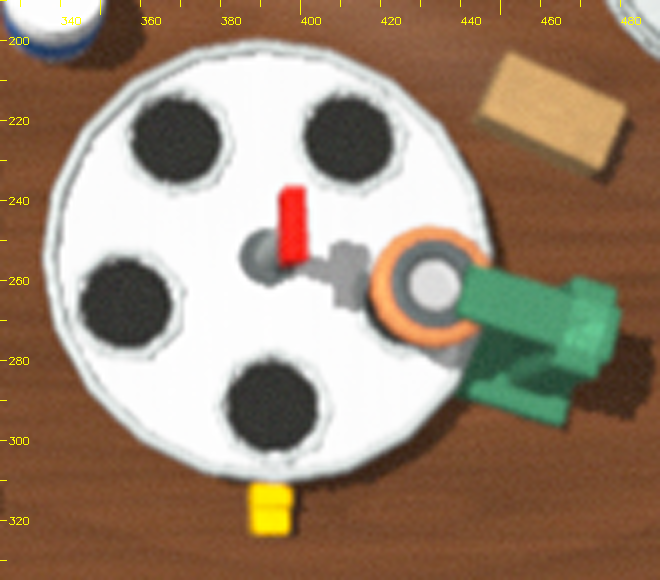

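View pics/c3.png

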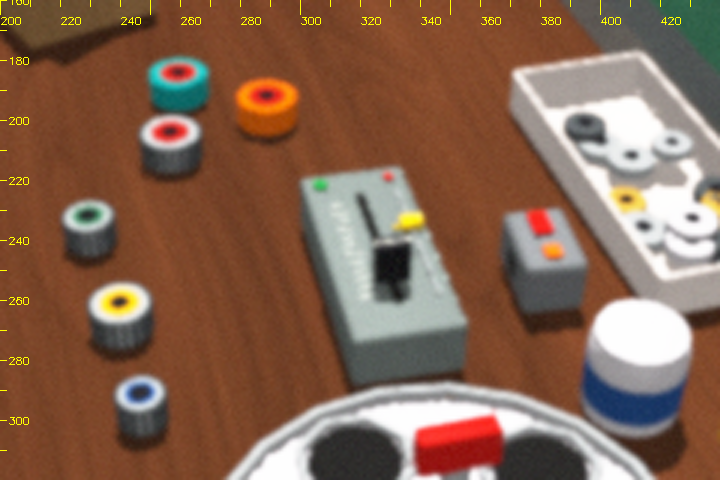

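View pics/c4.png

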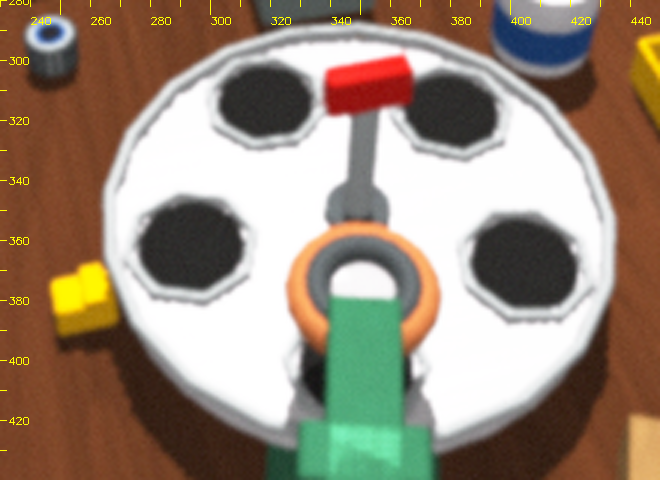

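```bash
python3 - <<'E'
from h import *
f=snap("top"); g=snap("side")
def P(n,ft,z,fs=None):
    a=px2w(f,[ft],z)[0][:2]; s=""
    if fs is not None: s=px2w(g,[fs],z)[0][:2].round(1)
    print(n,a.round(1),s)
P("a",(197.5,288.4),26,(257.3,204)); P("b",(277.3,314.5),26,(240,260.5)); P("c",(235,319.3),26,(229.5,231.5)); P("d",(314.2,313.3),26,(247.5,291))
pads=[(368,225),(412.5,225),(356.3,265.5),(391.5,291)]
sp=[(391.5,None)]
W=px2w(f,pads,45)
print(W.round(1))
# axis fit: radius 100 circle
from scipy.optimize import least_squares
ang=lambda th:np.radians(th)
# load pad = index3; order ccw from load: coil +72(out right), out1..., out3=idx2
k=[2,3,4,0]  # pads: idx0 out2? 
def pr(p,idx): 
    return np.array([[p[0]+100*np.cos(p[2]+np.radians(72*i)),p[1]+100*np.sin(p[2]+np.radians(72*i))] for i in idx])
for idx in ([3,2,4,0],):
    r=least_squares(lambda p:(pr(p,idx)-W[:,:2]).ravel(),[*W[:,:2].mean(0),np.pi])
    print(r.x, np.degrees(r.x[2]),r.fun.round(1))
ax=r.x[:2]
S=px2w(g,[(319.0,303-0),(433-50,0)],45)
P("out pads side",(368,225),45,(318.3,313.5));P("",(412.5,225),45,(380,316.5));P("",(356.3,265.5),45,(294,361.5));P("load",(391.5,291),45,None)
P("loadmark",(392,317),20)
P("handle top",(397.5,246),166,(352,303.5))
print(w2px(f,[[*ax,152],[*ax,166],[*ax,45]]).round(1),w2px(g,[[*ax,152],[*ax,166]]).round(1))
P("trackL",(254,239),45);P("trackR",(303,240.5),45,(333,300-3))
P("cap",(293.3,232.5),80,(330.5,241));P("pointer tip",(272.7,233),49,(330,234.5));P("pointer",(272.8,228),53,(337,232.5))
print(px2w(f,[(243,224),(316,226),(315.5,256),(242,254)],45).round(1))
E
```

```text
a [508.9 396.4] [512.6 394.5]
b [432.5 184.3] [435.1 185.5]
c [423.8 296.2] [427.  297.1]
d [432.2  86.7] [435.4  86.8]
[[ 662.5  -66.9   45. ]
 [ 658.3 -187.8   45. ]
 [ 553.   -29.5   45. ]
 [ 481.7 -118.8   45. ]]
[ 580.18029408 -124.18816193    3.10044426] 177.64237071395016 [ 0.9 -1.9  0.3  1.6  0.2  1.6 -1.5 -1.3]
out pads side [662.5 -66.9] [553.7 -28.4]
 [ 658.3 -187.8] [664.3 -67.7]
 [553.  -29.5] [ 482.6 -121.9]
load [ 481.7 -118.8] 
loadmark [ 415.1 -119.5] 
handle top [ 578.6 -121.8] [ 579.4 -126.3]
[[397.5 246.4]
 [398.4 245.3]
 [391.1 254.2]] [[351.5 308.5]
 [352.  302.5]]
trackL [634.6 241.5] 
trackR [625.8 110.1] [594.    5.2]
cap [640.8 134.2] [628.6 133.7]
pointer tip [648.4 190.7] [647.1 192.9]
pointer [661.2 189.9] [663.4 190.9]
[[677.1 270.9  45. ]
 [664.6  73.8  45. ]
 [582.4  78.   45. ]
 [594.7 273.9  45. ]]
```

```bash
python3 - <<'E'
from h import *
f=snap("top"); g=snap("side")
crop(f,235,215,325,265,8,"c5"); crop(g,295,210,365,300,7,"c6")
E
```

```text
(no output)
```

View pics/c5.png

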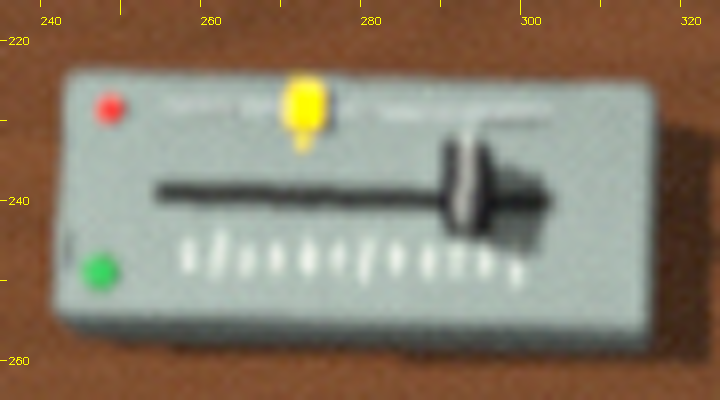

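View pics/c6.png

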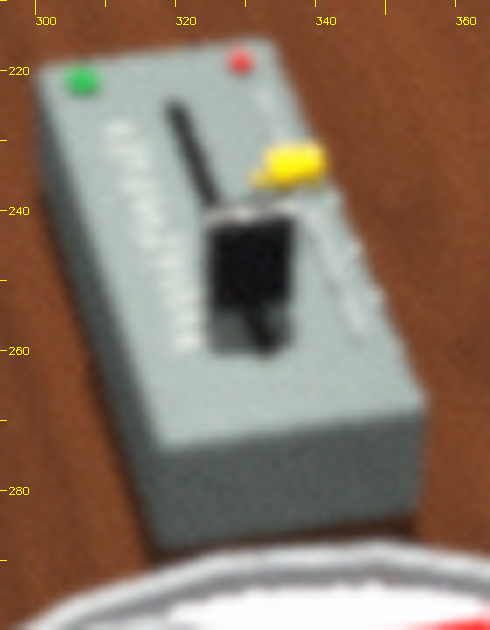

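The crop shows the cap with its white line at column 293 and the pointer at column 272.8. Next I'll work out the fader travel and the first reach.

```bash
python3 - <<'E'
from h import *
f=snap("top"); g=snap("side")
d=np.array([0.063,0.998]);
c=px2w(f,[(293.2,236.9)],80)[0][:2]; p=px2w(f,[(272.8,229)],52)[0][:2]; p2=px2w(f,[(272.9,233.3)],49)[0][:2]
cs=px2w(g,[(330.7,240.3)],80)[0][:2]; ps=px2w(g,[(336.5,232.7)],53)[0][:2]
print(c,p,p2,(p-c)@d,(p2-c)@d,"side",cs,ps,(ps-cs)@d)
n=np.array([.998,-.063])
L=px2w(f,[(254.3,238.8),(303.3,240.3)],45)[:,:2]; print("track",L,L@n,c@n,cs@n)
st(); go([629,133.5,150],86.4)
E
```

```text
[628.98126998 134.73328614] [658.71360327 189.97801279] [647.56300874 190.1508138 ] 57.007374202228114 56.47734214647236 side [629.77990718 135.87699917] [662.01000003 190.48758036] 56.53185586967283
track [[635.08839369 240.69305905]
 [626.35052708 109.24901138]] [618.65455418 618.21513831] 619.2351104125091 619.960096422628
t 0.5 pos [190.1 621.6 245.3] xax [ 0.293  0.956 -0.   ] yax [ 0.956 -0.293  0.   ] z [ 0. -0. -1.] open 1.002 F [-0.  -0.8 -0.3]
lin [-33.83  56.24   9.53] yawcur 73.0 turn -13.4
```

```bash
python3 -m creep '{"linear":[[-33.7,56.2,9.5],[-33.7,56.2,9.5],[-33.7,56.2,9.5],[-33.7,56.2,9.5],[-33.7,56.2,9.5],[-33.7,56.2,9.5],[-33.7,56.2,9.5],[-33.7,56.2,9.5],[-33.7,56.2,9.5],[-33.7,56.2,9.5]],"turn":[-13.4,-13.4,-13.4,-13.4,-13.4,-13.4,-13.4,-13.4,-13.4,-13.4]}' 110 30
python3 -c "
from h import *
st(); go([628.7,134.8,68],86.4)"
```

```text
time: 1.75
position: [605.7, 160.8, 155.6]
tcp_rot: [0.0, 0.729, 0.685, 0.0]
ft_force: [0.4, 1.0, -0.4]
opening: 0.566
t 1.75 pos [605.7 160.8 155.6] xax [0.063 0.998 0.   ] yax [ 0.998 -0.063  0.001] z [ 0.001  0.    -1.   ] open 0.566 F [ 0.4  1.  -0.4]
lin [-2.46  2.45  8.76] yawcur 86.4 turn 0.0
```

```bash
python3 -m creep '{"linear":[[-2.4,2.45,0],[-2.4,2.45,4],[-2.4,2.45,7],[-2.4,2.45,7],[-2.4,2.45,7]],"turn":[0,0,0,0,0]}'
python3 -c "
from h import *
st(); go([628.7,134.8,68],86.4)
f=snap('top'); crop(f,235,205,325,265,8,'f1')
g=snap('side'); crop(g,285,180,375,290,6,'f2')
"
```

```text
time: 2.38
position: [628.1, 137.0, 86.8]
tcp_rot: [0.0, 0.729, 0.685, 0.001]
ft_force: [-1.2, -0.2, 0.7]
opening: 0.566
t 2.38 pos [628.1 137.   86.8] xax [0.063 0.998 0.001] yax [ 0.998 -0.063  0.002] z [ 0.002  0.    -1.   ] open 0.566 F [-1.2 -0.2  0.7]
lin [-0.22  0.07  1.88] yawcur 86.4 turn 0.0
```

View pics/f2.png

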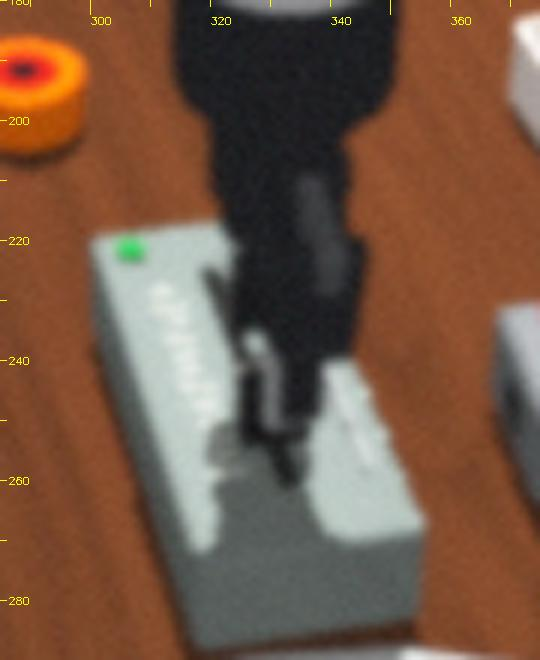

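```bash
python3 -m creep '{"linear":[[-0.15,0,1.0],[-0.2,0,1.8],[-0.2,0,1.8],[-0.2,0,1.8],[-0.2,0,1.8]],"turn":[0,0,0,0,0]}'
python3 -m creep '{"linear":[[0,0,0],[0,0,0],[0,0,0],[0,0,0],[0,0,0],[0,0,0]],"turn":[0,0,0,0,0,0]}' 255 30
python3 -c "
from h import *
st(); go([632.3,191.4,68],86.4)
"
```

```text
time: 3.1
position: [627.3, 134.8, 67.8]
tcp_rot: [0.0, 0.729, 0.685, 0.0]
ft_force: [-0.4, 0.4, -0.2]
opening: 0.57
time: 3.85
position: [627.3, 135.1, 67.9]
tcp_rot: [-0.0, 0.729, 0.685, 0.0]
ft_force: [-0.5, 0.6, 3.7]
opening: 0.183
t 3.85 pos [627.3 135.1  67.9] xax [0.063 0.998 0.001] yax [ 0.998 -0.063  0.   ] z [ 0.  0. -1.] open 0.183 F [-0.5  0.6  3.7]
lin [ 5.65  0.14 -0.  ] yawcur 86.4 turn 0.0
```

```bash
python3 -m creep '{"linear":[[1.5,0,0],[3,0,0],[4.5,0,0],[5.65,0,0],[5.65,0,0],[5.65,0,0],[5.65,0,0]],"turn":[0,0,0,0,0,0,0]}'
python3 -m creep '{"linear":[[0,0,0],[0,0,0],[0,0,0],[0,0,-3],[0,0,-6],[0,0,-10],[0,0,-14],[0,0,-16]],"turn":[0,0,0,0,0,0,0,0]}' 110
python3 -c "
from h import *
st()
f=snap('top'); crop(f,235,205,325,265,8,'f1')
g=snap('side'); crop(g,285,180,375,290,6,'f2')
"
```

```text
time: 4.72
position: [630.9, 191.1, 67.9]
tcp_rot: [-0.0, 0.729, 0.684, 0.0]
ft_force: [-1.7, 1.8, 4.7]
opening: 0.182
time: 5.72
position: [631.6, 191.1, 230.0]
tcp_rot: [0.001, 0.729, 0.684, 0.001]
ft_force: [0.5, 0.4, 0.2]
opening: 0.57
t 5.72 pos [631.6 191.1 230. ] xax [0.063 0.998 0.001] yax [ 0.998 -0.063  0.003] z [ 0.003  0.001 -1.   ] open 0.57 F [0.5 0.4 0.2]
```

View pics/f1.png

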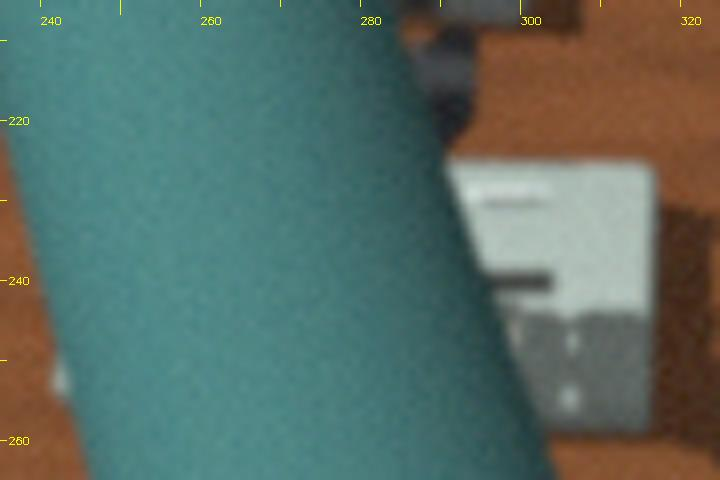

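View pics/f2.png

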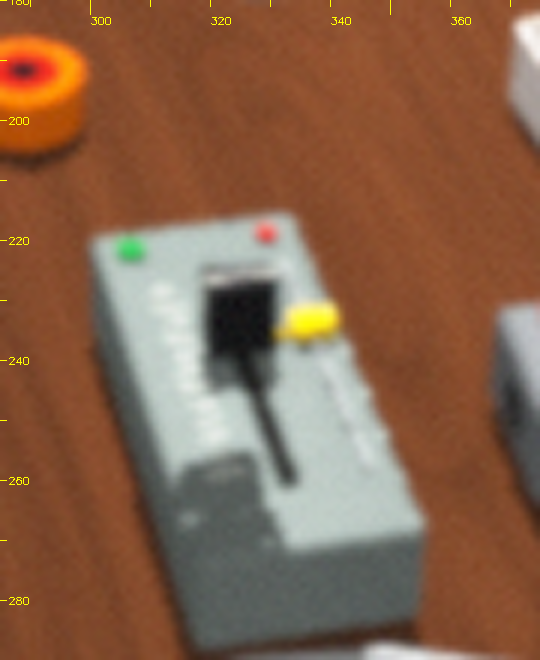

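```bash
python3 -c "
from h import *
st(); go([510.5,395.5,120],140); print(observe()['q'])
"
```

```text
t 5.83 pos [631.8 191.3 229.7] xax [0.063 0.998 0.002] yax [ 0.998 -0.063  0.004] z [ 0.004  0.001 -1.   ] open 0.566 F [-0.1  0.   0.2]
lin [ 19.59 -13.44  10.95] yawcur 86.4 turn -53.6
[-0.43204785  0.49545793  0.12161641  1.60080192 -0.06681301  1.04538678
  1.2159931 ]
```

```bash
python3 -m creep '{"linear":[[5,-3,3],[10,-7,7],[15,-10,10],[19.6,-13.4,10.9],[19.6,-13.4,10.9],[19.6,-13.4,10.9],[19.6,-13.4,10.9]],"turn":[-10,-20,-30,-40,-50,-53.6,-53.6]}' 25 40
python3 -c "
from h import *
st(); go([510.5,395.5,22],140)
f=snap('top'); crop(f,150,205,330,335,4,'g1')
g=snap('side'); crop(g,200,150,360,290,5,'g2')
"
```

```text
time: 6.7
position: [508.2, 394.4, 116.4]
tcp_rot: [-0.001, 0.342, 0.94, -0.001]
ft_force: [-0.9, -0.4, 0.4]
opening: 0.902
t 6.7 pos [508.2 394.4 116.4] xax [-0.766  0.643  0.001] yax [ 0.643  0.766 -0.003] z [-0.003 -0.002 -1.   ] open 0.902 F [-0.9 -0.4  0.4]
lin [-0.11  0.26  9.44] yawcur 140.0 turn -0.0
```

View pics/g1.png

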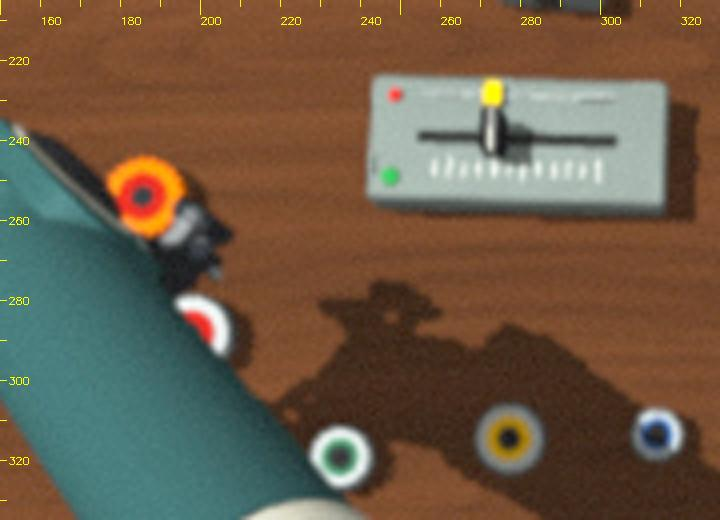

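View pics/g2.png

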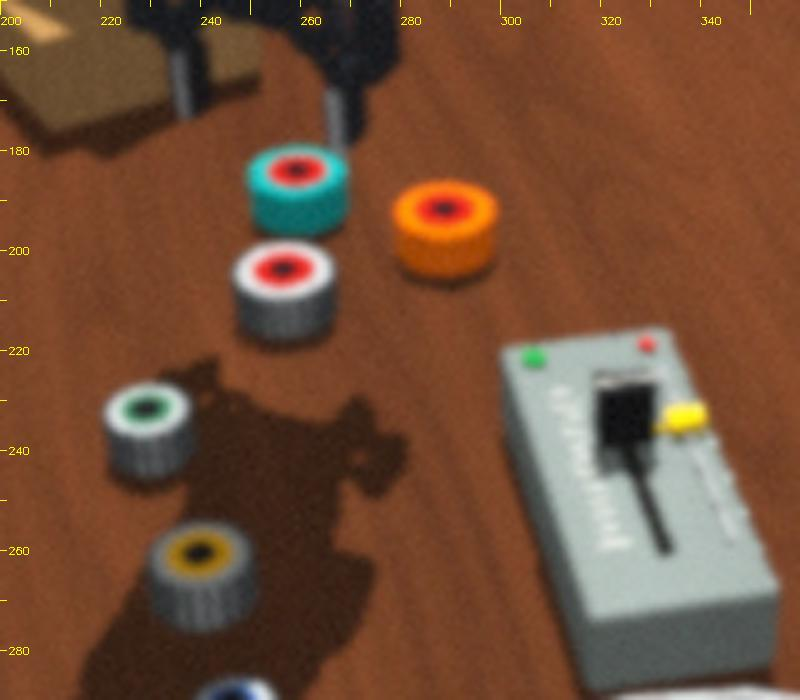

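```bash
python3 - <<'E'
from h import *
f=snap('top'); crop(f,260,220,290,250,20,'f3')
g=snap('side'); crop(g,310,215,350,245,18,'f4')
E
```

```text
(no output)
```

View pics/f3.png

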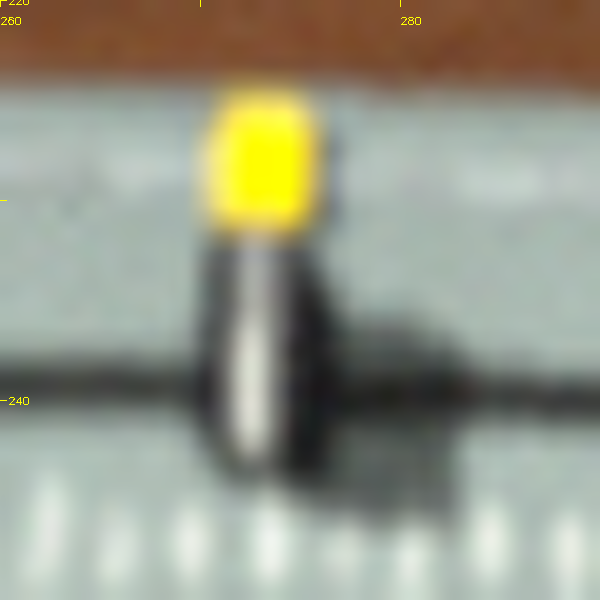

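View pics/f4.png

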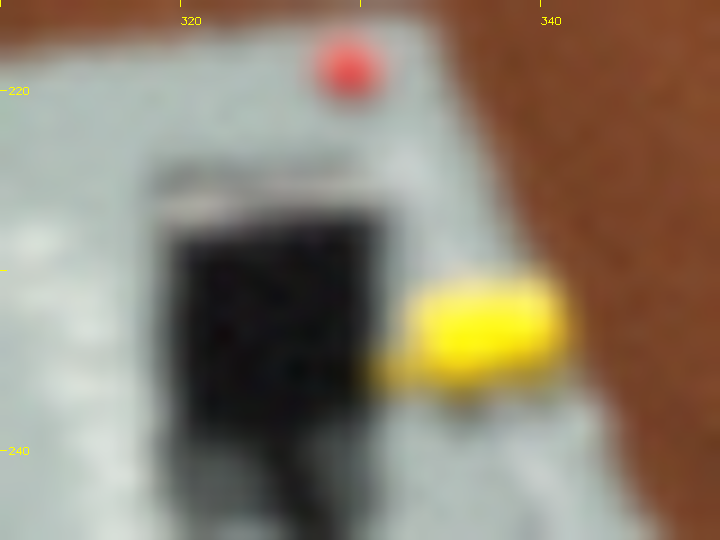

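```bash
python3 - <<'E'
from h import *
f=snap('top');g=snap('side')
d=np.array([0.063,0.998])
c=px2w(f,[(272.4,237)],80)[0][:2]; cs=px2w(g,[(324.9,225.8)],80)[0][:2]
for uv,z in(((273.1,228.3),53),((272.9,233.3),49)): print((px2w(f,[uv],z)[0][:2]-c)@d)
for uv,z in(((337.2,232.3),53),((331.2,235.8),49)): print("s",(px2w(g,[uv],z)[0][:2]-cs)@d)
print(c,cs,w2px(g,[[*(c),80]]))
E
```

```text
1.811208775341317
2.091886855105072
s 4.438507515890575
s -0.43947067871151857
[630.62472405 189.12398522] [632.9480932  188.99439563] [[323.89822907 225.93412369]]
```

The fader reads about 1.5–2 mm short of the pointer. I'll nudge it for margin.

```bash
python3 -c "
from h import *
st(); go([631.0,191.2,110],86.4)
"
```

```text
t 7.0 pos [509.4 394.9 118.5] xax [-0.765  0.644 -0.   ] yax [ 0.644  0.765 -0.   ] z [-0. -0. -1.] open 0.904 F [ 0.5 -0.5  0.5]
lin [-22.41  -7.77   0.85] yawcur 139.9 turn 53.5
```

```bash
python3 -m creep '{"linear":[[-5,-2,-4],[-10,-4,-4],[-15,-6,-4],[-20,-7,-3],[-22.4,-7.8,0],[-22.4,-7.8,0.8],[-22.4,-7.8,0.8],[-22.4,-7.8,0.8]],"turn":[10,20,30,40,50,53.5,53.5,53.5]}' 110 30
python3 -c "
from h import *
st(); go([631.0,191.2,68],86.4)
"
```

```text
time: 8.0
position: [630.9, 192.2, 111.3]
tcp_rot: [0.0, 0.728, 0.686, 0.001]
ft_force: [-0.0, 0.5, 0.7]
opening: 0.569
t 8.0 pos [630.9 192.2 111.3] xax [0.059 0.998 0.001] yax [ 0.998 -0.059  0.001] z [ 0.001  0.001 -1.   ] open 0.569 F [-0.   0.5  0.7]
lin [-0.11  0.01  4.33] yawcur 86.6 turn 0.2
```

```bash
python3 -m creep '{"linear":[[0,0,2],[0,0,4.3],[0,0,4.3],[0,0,4.3]],"turn":[0,0,0,0]}'
python3 -m creep '{"linear":[[0,0,0],[0,0,0],[0,0,0],[0,0,0],[0,0,0]],"turn":[0,0,0,0,0]}' 255 30
python3 -c "
from h import *
st(); go([631.0,192.8,68],86.4)
"
```

```text
time: 8.5
position: [631.0, 191.6, 67.8]
tcp_rot: [0.0, 0.728, 0.685, 0.0]
ft_force: [1.1, 0.1, 0.3]
opening: 0.567
time: 9.12
position: [631.3, 191.6, 68.5]
tcp_rot: [0.0, 0.728, 0.685, 0.001]
ft_force: [-0.7, -1.2, 5.5]
opening: 0.184
t 9.12 pos [631.3 191.6  68.5] xax [0.061 0.998 0.001] yax [ 0.998 -0.061  0.001] z [ 0.001  0.001 -1.   ] open 0.184 F [-0.7 -1.2  5.5]
lin [ 0.12 -0.03  0.05] yawcur 86.5 turn 0.1
```

```bash
python3 -m creep '{"linear":[[0.13,0,0],[0.13,0,0],[0.13,0,0]],"turn":[0,0,0]}'
python3 -m creep '{"linear":[[0,0,0],[0,0,0],[0,0,0],[0,0,-4],[0,0,-8]],"turn":[0,0,0,0,0]}' 110
python3 -c "
from h import *
st(); go([510.5,395.5,100],140)
"
```

```text
time: 9.5
position: [631.3, 192.5, 68.5]
tcp_rot: [0.0, 0.728, 0.685, 0.0]
ft_force: [-1.4, -0.7, 6.1]
opening: 0.178
time: 10.12
position: [630.4, 192.6, 147.8]
tcp_rot: [-0.0, 0.728, 0.685, -0.001]
ft_force: [0.7, 0.9, 0.3]
opening: 0.568
t 10.12 pos [630.4 192.6 147.8] xax [ 0.061  0.998 -0.001] yax [ 0.998 -0.061 -0.001] z [-0.001 -0.001 -1.   ] open 0.568 F [0.7 0.9 0.3]
lin [ 19.53 -13.2    4.79] yawcur 86.5 turn -53.5
```

```bash
python3 -m creep '{"linear":[[5,-3,0],[10,-7,2],[15,-10,4],[19.6,-13.3,4.8],[19.6,-13.3,4.8],[19.6,-13.3,4.8],[19.6,-13.3,4.8],[19.6,-13.3,4.8]],"turn":[-10,-20,-30,-40,-50,-53.5,-53.5,-53.5]}' 25 40
python3 -c "
from h import *
st(); go([510.5,395.5,22],140)
f=snap('top'); crop(f,260,220,290,250,20,'f5')
crop(f,150,205,330,335,4,'g1')
g=snap('side'); crop(g,220,150,340,250,6,'g2')
"
```

```text
time: 11.12
position: [510.2, 396.2, 99.5]
tcp_rot: [0.0, 0.343, 0.939, -0.0]
ft_force: [0.9, 0.0, -0.8]
opening: 0.907
t 11.12 pos [510.2 396.2  99.5] xax [-0.765  0.644 -0.   ] yax [ 0.644  0.765 -0.   ] z [ 0. -0. -1.] open 0.907 F [ 0.9  0.  -0.8]
lin [-0.07 -0.04  7.75] yawcur 139.9 turn -0.1
```

View pics/f5.png

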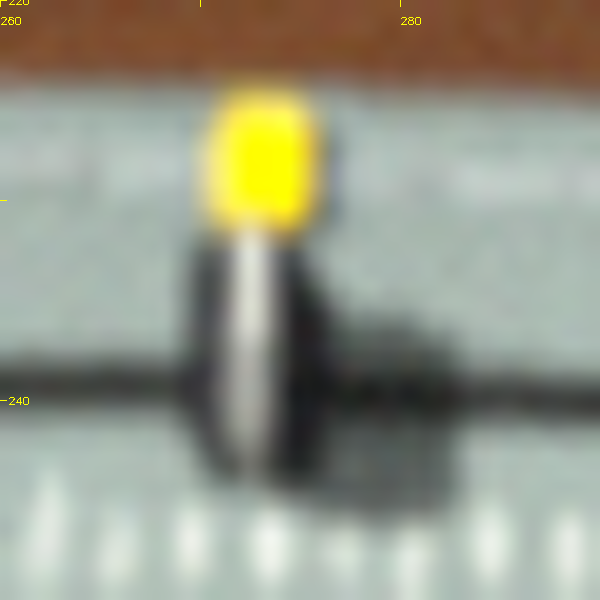

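View pics/g2.png

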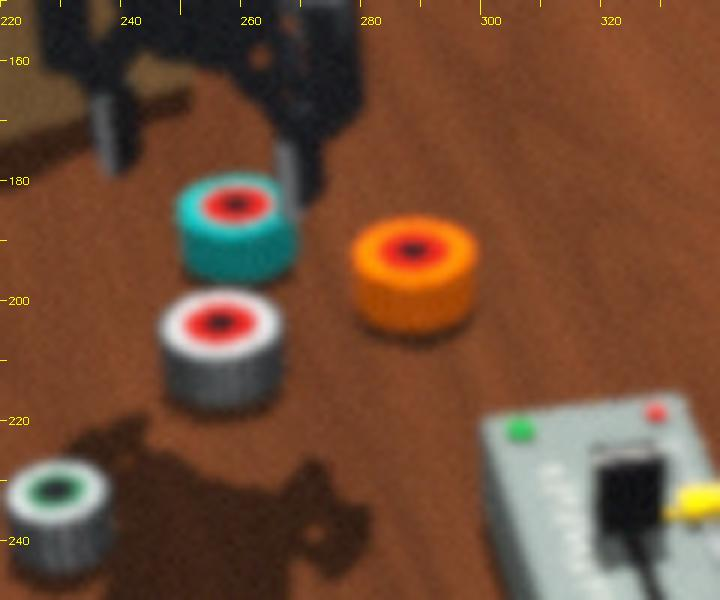

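```bash
python3 -m creep '{"linear":[[0,0,4],[-0.05,-0.05,7.7],[-0.05,-0.05,7.7],[-0.05,-0.05,7.7],[-0.05,-0.05,7.7]],"turn":[0,0,0,0,0]}'
python3 -m creep '{"linear":[[0,0,0],[0,0,0],[0,0,0],[0,0,0],[0,0,0]],"turn":[0,0,0,0,0]}' 255 60
python3 -c "
from h import *
st()
g=snap('side'); crop(g,220,150,340,250,6,'g2')
"
```

```text
time: 11.85
position: [511.2, 396.7, 24.6]
tcp_rot: [0.001, 0.342, 0.94, 0.001]
ft_force: [-0.8, -0.1, 0.5]
opening: 0.902
time: 12.48
position: [510.2, 397.1, 24.6]
tcp_rot: [0.0, 0.342, 0.94, 0.001]
ft_force: [-2.4, -0.2, 8.2]
opening: 0.603
t 12.47 pos [510.2 397.1  24.6] xax [-0.766  0.643  0.   ] yax [0.643 0.766 0.002] z [ 0.001  0.002 -1.   ] open 0.603 F [-2.4 -0.2  8.2]
```

View pics/g2.png

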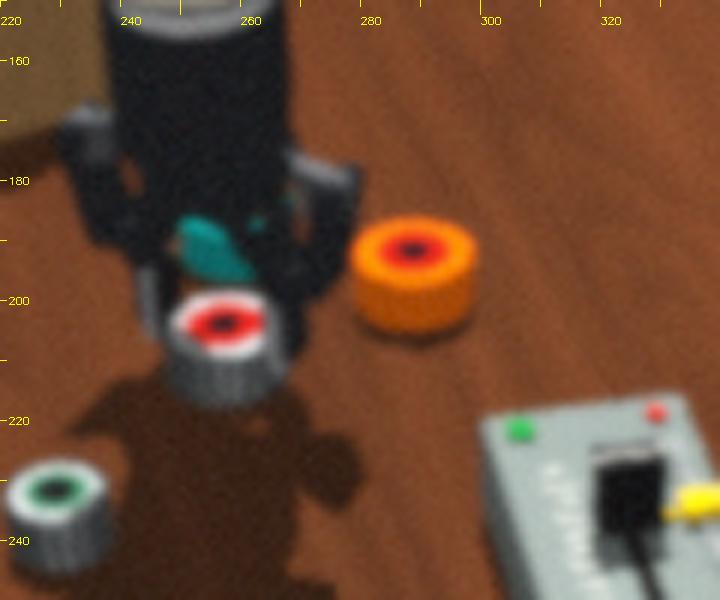

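```bash
python3 -m creep '{"linear":[[0,0,-5],[0,0,-10],[0,0,-12.5],[0,0,-12.5]],"turn":[0,0,0,0]}'
python3 -c "
from h import *
st(); go([481.5,-120.8,140],87.6)
g=snap('side'); crop(g,220,100,340,250,4,'g2')
"
```

```text
time: 13.02
position: [511.0, 396.4, 149.7]
tcp_rot: [0.001, 0.342, 0.94, 0.002]
ft_force: [-0.5, 0.3, -4.8]
opening: 0.601
t 13.03 pos [511.  396.4 149.7] xax [-0.766  0.643 -0.001] yax [0.643 0.766 0.004] z [ 0.003  0.002 -1.   ] open 0.601 F [-0.5  0.3 -4.8]
lin [-30.99 -41.51   0.84] yawcur 140.0 turn 52.4
```

View pics/g2.png

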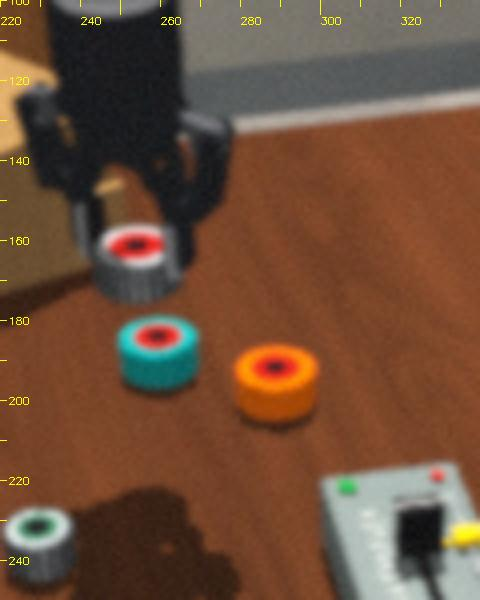

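```bash
python3 -m creep '{"linear":[[-4,-5,2.5],[-8,-10,2.5],[-11.5,-15.5,2.5],[-15.5,-21,2.5],[-19,-26,2.5],[-23,-31,2.5],[-27,-36,2.5],[-31,-41.5,2.5],[-31,-41.5,2.5],[-31,-41.5,2.5]],"turn":[0,10,20,30,40,50,52.4,52.4,52.4,52.4]}' 255 100
python3 -c "
from h import *
st(); go([481.5,-120.8,71],87.6)
g=snap('side'); crop(g,220,240,440,440,3,'g2')
f=snap('top'); crop(f,325,190,490,335,4,'g1')
"
```

```text
time: 14.32
position: [479.0, -123.6, 121.0]
tcp_rot: [-0.001, 0.723, 0.69, -0.001]
ft_force: [0.5, 0.9, -4.0]
opening: 0.589
t 14.32 pos [ 479.  -123.6  121. ] xax [ 0.047  0.999 -0.001] yax [ 0.999 -0.047 -0.003] z [-0.003 -0.001 -1.   ] open 0.589 F [ 0.5  0.9 -4. ]
lin [0.29 0.26 5.  ] yawcur 87.3 turn -0.3
```

View pics/g2.png

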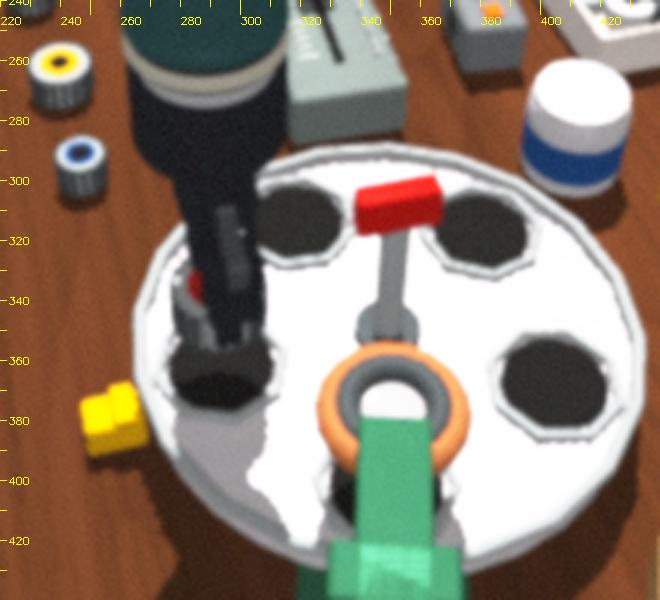

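View pics/g1.png

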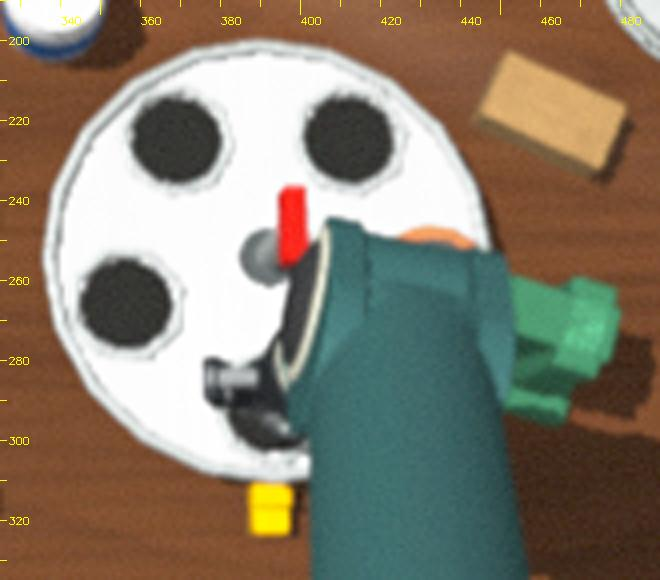

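```bash
python3 -m creep '{"linear":[[0,0,0],[0,0,2],[0,0,4],[0,0,4.95],[0,0,4.95],[0,0,4.95]],"turn":[0,0,0,0,0,0]}'
python3 -c "
from h import *
st(); go([481.5,-120.8,70.5],87.6)
"
```

```text
time: 15.18
position: [481.3, -121.2, 73.7]
tcp_rot: [0.0, 0.722, 0.692, 0.0]
ft_force: [0.8, -0.3, -2.8]
opening: 0.595
t 15.18 pos [ 481.3 -121.2   73.7] xax [ 0.042  0.999 -0.   ] yax [ 0.999 -0.042  0.001] z [ 0.001 -0.    -1.   ] open 0.595 F [ 0.8 -0.3 -2.8]
lin [0.04 0.01 0.32] yawcur 87.6 turn 0.0
```

```bash
python3 -m creep '{"linear":[[0,0,0.3],[0,0,0.3],[0,0,0.3]],"turn":[0,0,0]}'
python3 -m creep '{"linear":[[0,0,0],[0,0,0],[0,0,0],[0,0,-2],[0,0,-6],[0,0,-10],[0,0,-12],[0,0,-12]],"turn":[0,0,0,0,0,0,0,0]}' 25
python3 -c "
from h import *
st(); go([581,-125,190],87.6)
g=snap('side'); crop(g,220,280,440,440,3,'g2')
"
```

```text
time: 15.55
position: [480.9, -121.4, 70.3]
tcp_rot: [0.0, 0.722, 0.692, 0.0]
ft_force: [0.3, 0.4, -3.7]
opening: 0.59
time: 16.55
position: [481.8, -121.6, 191.7]
tcp_rot: [0.002, 0.722, 0.692, 0.001]
ft_force: [0.4, 0.4, 0.5]
opening: 0.903
t 16.55 pos [ 481.8 -121.6  191.7] xax [ 0.042  0.999 -0.   ] yax [ 0.999 -0.042  0.004] z [ 0.004 -0.    -1.   ] open 0.903 F [0.4 0.4 0.5]
lin [0.08 9.92 0.21] yawcur 87.6 turn -0.0
```

View pics/g2.png

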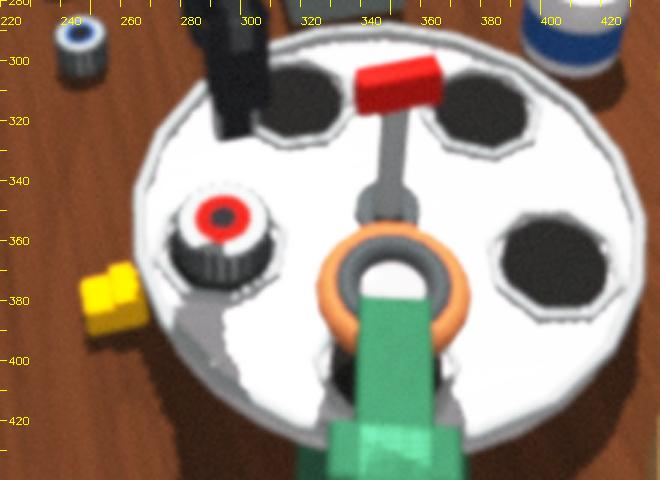

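```bash
python3 -m creep '{"linear":[[0,5,0],[0.1,9.9,0],[0.1,9.9,0],[0.1,9.9,0]],"turn":[0,0,0,0]}' 110
python3 -c "
from h import *
st(); go([581,-125,156],87.6); print(observe()['q'])
f=snap('side'); G=px2w(f,[(290.2,351.5)],71); print(G, w2px(f,[[481.5,-120.8,71]]))
"
```

```text
time: 17.1
position: [578.2, -124.5, 188.3]
tcp_rot: [-0.001, 0.722, 0.692, -0.001]
ft_force: [0.4, 0.5, 0.4]
opening: 0.572
t 17.1 pos [ 578.2 -124.5  188.3] xax [0.042 0.999 0.   ] yax [ 0.999 -0.042 -0.004] z [-0.004  0.    -1.   ] open 0.572 F [0.4 0.5 0.4]
lin [-0.04  0.3   3.23] yawcur 87.6 turn -0.0
[ 0.02681343  0.43393544  0.16551888  1.80807854 -0.08737905  0.91048713
  1.75968646]
[[ 477.35968217 -119.10143322   71.        ]] [[292.83131995 351.7423827 ]]
```

```bash
python3 -m creep '{"linear":[[0,0.2,-1],[0,0.2,-1],[0,0.2,-1],[0,0.2,-1],[0,0.2,-1],[0,0.2,-1],[0,0.2,-1],[0,0.2,-1],[0,0.2,-1],[0,0.2,-1]],"turn":[10,20,30,40,50,60,70,80,90,100]}' 110
python3 -m creep '{"linear":[[0,0,0],[0,0,0],[0,0,0],[0,0,0],[0,0,0],[0,0,0],[0,0,0],[0,0,0],[0,0,0]],"turn":[10,20,30,40,50,60,70,80,80]}' 110
python3 -c "
from h import *
st(); go([581,-125,156],87.6); print(observe()['q'])
g=snap('side');f=snap('top')
crop(f,325,190,490,335,4,'g1')
"
```

```text
time: 18.4
position: [580.4, -124.8, 200.0]
tcp_rot: [-0.0, 0.994, -0.111, -0.0]
ft_force: [-0.2, -0.3, -0.1]
opening: 0.571
time: 19.52
position: [580.6, -124.6, 199.8]
tcp_rot: [-0.0, -0.692, 0.721, 0.001]
ft_force: [0.4, 0.6, -0.2]
opening: 0.568
t 19.52 pos [ 580.6 -124.6  199.8] xax [-0.041 -0.999 -0.   ] yax [-0.999  0.041  0.001] z [-0.001  0.    -1.   ] open 0.568 F [ 0.4  0.6 -0.2]
lin [ 0.04 -0.04  4.38] yawcur -92.4 turn 0.0
[-0.50206128  0.55219751  0.89781615  1.82869218 -0.50605076  1.00937923
 -1.00822377]
```

View pics/g1.png

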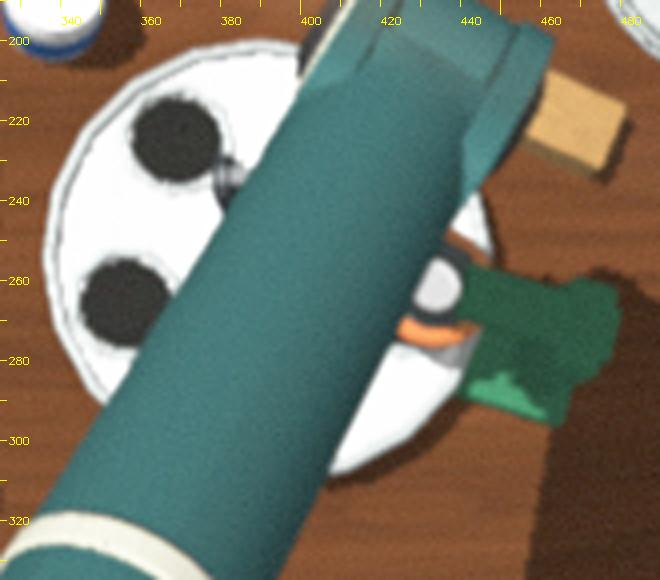

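```bash
python3 -m creep '{"linear":[[0,0,2],[0,0,4.2],[0,0,4.2],[0,0,4.2]],"turn":[0,0,0,0]}' 110 100
python3 -c "
from h import *
g=snap('side');crop(g,300,240,440,400,4,'g2')
f=snap('top'); crop(f,325,190,490,335,4,'g1')"
python3 -m creep '{"linear":[[0,0,0],[0,0,0],[0,0,0],[0,0,0],[0,0,0]],"turn":[0,0,0,0,0]}' 255 100
python3 -c "
from h import *
st();print(observe()['torque'])
"
```

```text
time: 20.12
position: [581.7, -125.0, 157.8]
tcp_rot: [-0.0, -0.692, 0.722, 0.0]
ft_force: [-0.4, 0.3, 1.4]
opening: 0.57
time: 20.85
position: [582.1, -123.2, 159.0]
tcp_rot: [0.001, -0.693, 0.721, 0.001]
ft_force: [-1.4, 3.3, 5.7]
opening: 0.163
t 20.85 pos [ 582.1 -123.2  159. ] xax [-0.04  -0.999 -0.002] yax [-0.999  0.04  -0.   ] z [ 0.     0.002 -1.   ] open 0.163 F [-1.4  3.3  5.7]
[0.7074952  0.39051699 0.28710423]
```

View pics/g2.png

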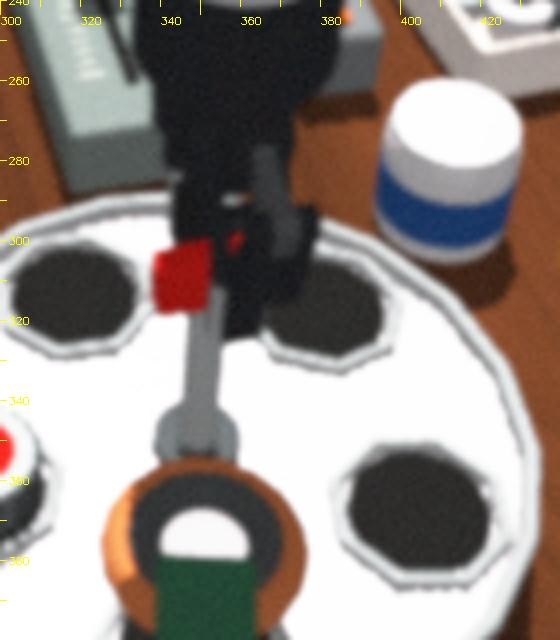

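```bash
python3 -m creep '{"linear":[[-0.15,0,0],[-0.15,0,0],[-0.15,0,0],[-0.15,0,0],[-0.15,0,0],[-0.15,0,0],[-0.15,0,0],[-0.15,0,0],[-0.15,0,0],[-0.15,0,0]],"turn":[-7,-14,-22,-30,-38,-46,-54,-62,-70,-72]}' 255 100
python3 -m creep '{"linear":[[0,0,0],[0,0,0],[0,0,0],[0,0,0]],"turn":[0,0,0,0]}' 255 100
python3 -c "
from h import *
st();print(observe()['torque'],observe()['q'])
g=snap('side');crop(g,220,260,440,440,3,'g2')
f=snap('top'); crop(f,325,190,490,335,4,'g1')
"
```

```text
time: 22.1
position: [581.3, -121.9, 158.9]
tcp_rot: [-0.001, 0.985, -0.175, -0.001]
ft_force: [-4.3, 3.3, 6.9]
opening: 0.166
time: 22.6
position: [581.3, -121.9, 158.9]
tcp_rot: [-0.001, 0.984, -0.176, -0.001]
ft_force: [-3.8, 2.8, 7.4]
opening: 0.159
t 22.6 pos [ 581.3 -121.9  158.9] xax [ 0.938 -0.347 -0.002] yax [-0.347 -0.938 -0.001] z [-0.001  0.002 -1.   ] open 0.159 F [-3.8  2.8  7.4]
[0.60689674 0.8484217  0.25792005] [-0.25666192  0.51329695  0.53852164  1.84293346 -0.33561824  0.8781435
  0.08852685]
```

View pics/g2.png

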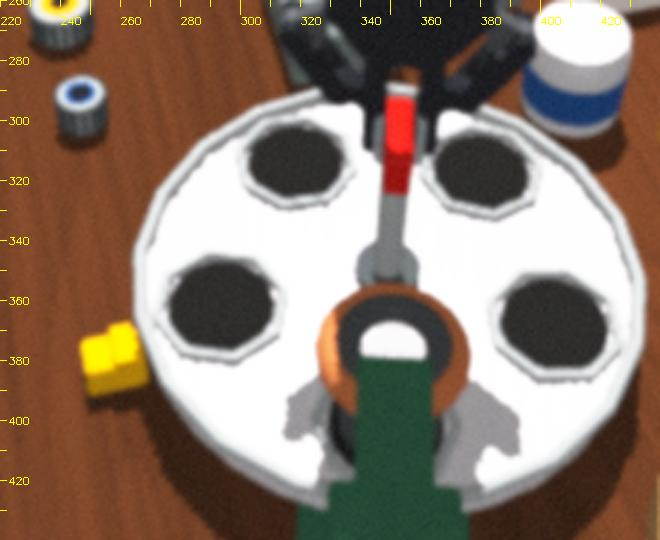

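View pics/g1.png

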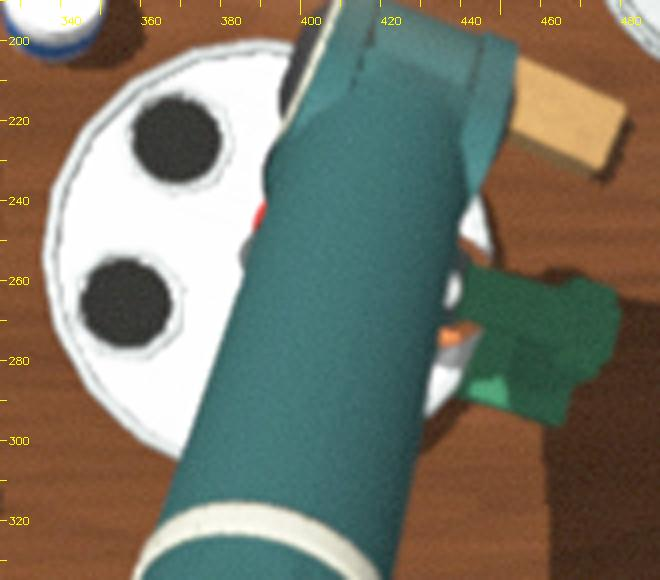

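```bash
python3 -m creep '{"linear":[[0,0,0],[0,0,0],[0,0,0],[0,0,-3],[0,0,-6],[0,0,-6]],"turn":[0,0,0,0,0,0]}' 110
python3 -c "
from h import *
st();go([433.8,185,100],-20.4)
"
```

```text
time: 23.45
position: [583.3, -123.8, 220.5]
tcp_rot: [-0.0, 0.984, -0.177, 0.002]
ft_force: [1.2, 0.0, -0.7]
opening: 0.569
t 23.45 pos [ 583.3 -123.8  220.5] xax [ 0.937 -0.349  0.005] yax [-0.349 -0.937 -0.001] z [ 0.005 -0.001 -1.   ] open 0.569 F [ 1.2  0.  -0.7]
lin [-24.84 -23.71  11.96] yawcur -20.4 turn -0.0
```

```bash
python3 -m creep '{"linear":[[-4,-4,0],[-9,-8.5,0],[-13,-13,0],[-17,-17,4],[-21,-20,8],[-24.9,-23.7,12],[-24.9,-23.7,12],[-24.9,-23.7,12],[-24.9,-23.7,12]],"turn":[0,0,0,0,0,0,0,0,0]}' 25 60
python3 -c "
from h import *
st()
g=snap('side');crop(g,200,190,420,440,3,'g2')
f=snap('top'); crop(f,200,190,460,335,3,'g1')
"
```

```text
time: 24.58
position: [432.4, 184.6, 98.8]
tcp_rot: [-0.0, 0.984, -0.178, 0.001]
ft_force: [0.1, 0.2, 0.2]
opening: 0.904
t 24.57 pos [432.4 184.6  98.8] xax [ 0.936 -0.351  0.002] yax [-0.351 -0.936 -0.001] z [ 0.002  0.    -1.   ] open 0.904 F [0.1 0.2 0.2]
```

View pics/g2.png

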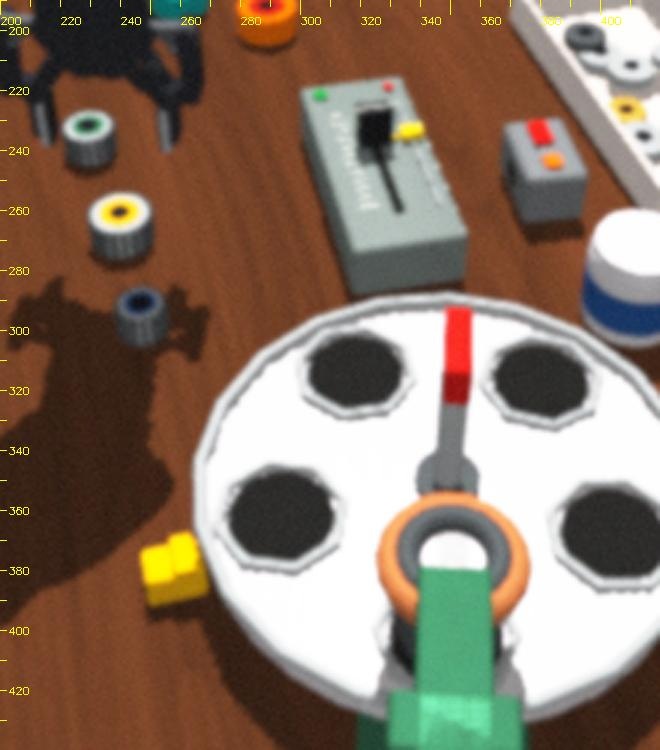

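View pics/g1.png

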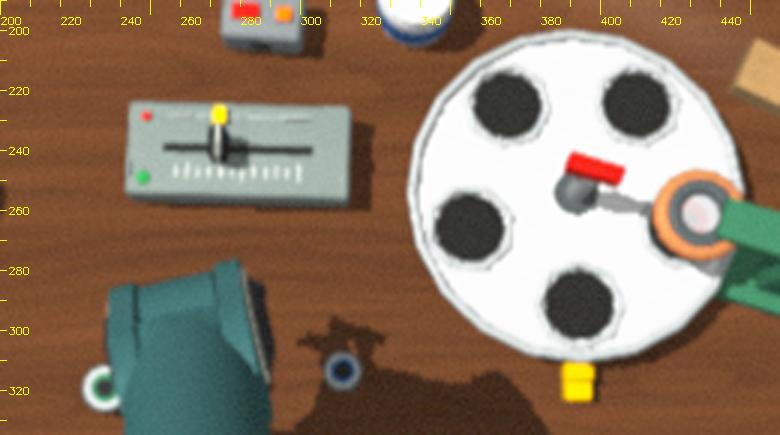

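```bash
python3 -c "
from h import *
g=snap('side');crop(g,310,340,400,440,7,'k2')
f=snap('top'); crop(f,405,230,465,290,10,'k1')
st();go([433.8,185,24.5],-20.4)
"
```

```text
t 24.77 pos [432.  185.1  98.8] xax [ 0.936 -0.351  0.001] yax [-0.351 -0.936 -0.001] z [ 0.001  0.001 -1.   ] open 0.903 F [-0.8 -0.5 -0.1]
lin [ 0.16 -0.05  7.43] yawcur -20.5 turn -0.1
```

View pics/k2.png

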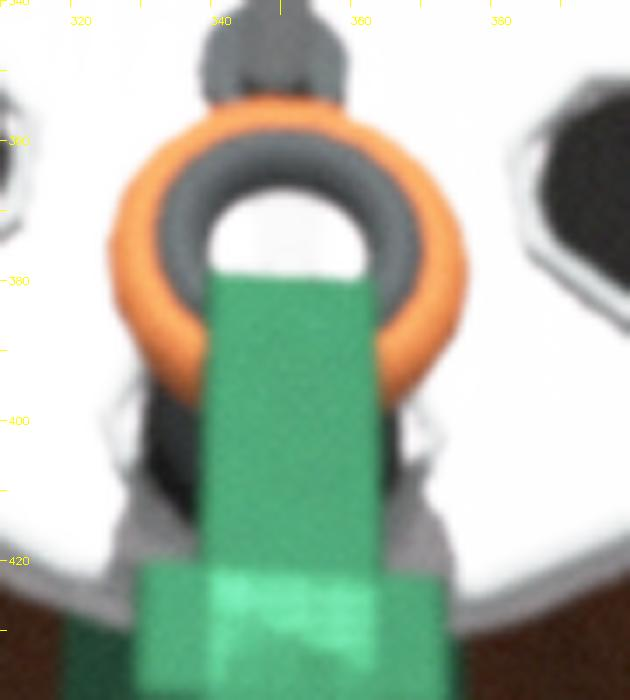

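View pics/k1.png

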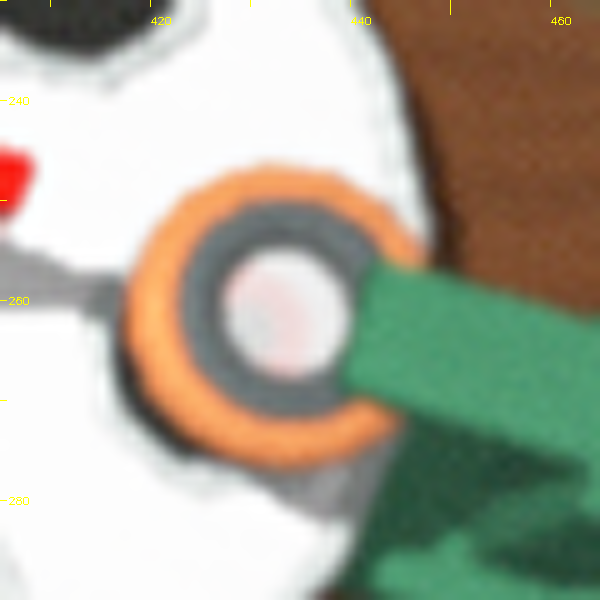

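```bash
python3 -m creep '{"linear":[[0.15,0,4],[0.15,0,7.4],[0.15,0,7.4],[0.15,0,7.4],[0.15,0,7.4]],"turn":[0,0,0,0,0]}' 25 60
python3 -m creep '{"linear":[[0,0,0],[0,0,0],[0,0,0],[0,0,0],[0,0,0]],"turn":[0,0,0,0,0]}' 255 80
python3 -c "
from h import *
st()
"
python3 -m creep '{"linear":[[0,0,-4],[0,0,-8],[0,0,-9.5],[0,0,-9.5],[0,0,-9.5]],"turn":[0,0,0,0,0]}' 255 80
python3 -c "
from h import *
st(); go([481.3,-119.7,110],-20.4)
g=snap('side');crop(g,200,160,360,320,3,'g2')
"
```

```text
time: 25.4
position: [433.5, 185.7, 25.5]
tcp_rot: [-0.001, 0.984, -0.177, 0.001]
ft_force: [-1.0, 1.0, -0.5]
opening: 0.907
time: 26.02
position: [432.6, 185.7, 25.4]
tcp_rot: [-0.001, 0.984, -0.177, 0.0]
ft_force: [-2.9, -0.8, 14.1]
opening: 0.528
t 26.02 pos [432.6 185.7  25.4] xax [ 0.937 -0.348 -0.   ] yax [-0.348 -0.937 -0.001] z [ 0.     0.001 -1.   ] open 0.528 F [-2.9 -0.8 14.1]
time: 26.65
position: [431.5, 185.0, 117.9]
tcp_rot: [0.001, 0.984, -0.177, -0.001]
ft_force: [-0.0, 0.4, -3.0]
opening: 0.526
t 26.65 pos [431.5 185.  117.9] xax [ 0.937 -0.348 -0.001] yax [-0.348 -0.937  0.002] z [-0.002 -0.001 -1.   ] open 0.526 F [-0.   0.4 -3. ]
lin [15.28 26.83  0.82] yawcur -20.4 turn 0.0
```

View pics/g2.png

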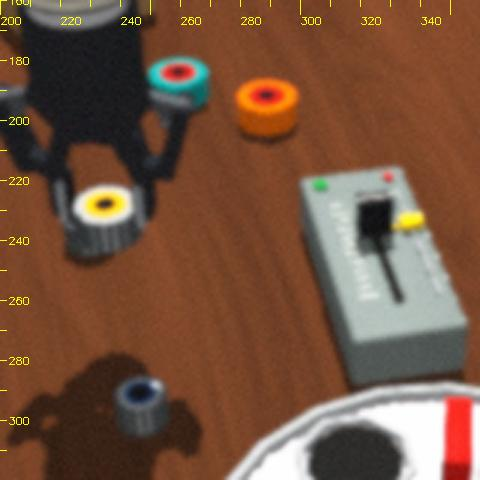

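```bash
python3 -m creep '{"linear":[[2.5,4.5,0],[5,9,0],[7.5,13.5,0],[10,18,0],[12.5,22.5,0],[15.3,26.8,0.8],[15.3,26.8,0.8],[15.3,26.8,0.8],[15.3,26.8,0.8]],"turn":[0,0,0,0,0,0,0,0,0]}' 255 80
python3 -c "
from h import *
st(); go([481.3,-119.7,71.2],-20.4)
g=snap('side');crop(g,220,260,440,440,3,'g2')
"
```

```text
time: 27.82
position: [482.0, -117.7, 110.5]
tcp_rot: [-0.0, 0.984, -0.176, -0.001]
ft_force: [0.3, -0.0, -3.6]
opening: 0.526
t 27.82 pos [ 482.  -117.7  110.5] xax [ 0.938 -0.347 -0.001] yax [-0.347 -0.938 -0.   ] z [-0.001  0.001 -1.   ] open 0.526 F [ 0.3 -0.  -3.6]
lin [0.   0.21 3.93] yawcur -20.3 turn 0.1
```

View pics/g2.png

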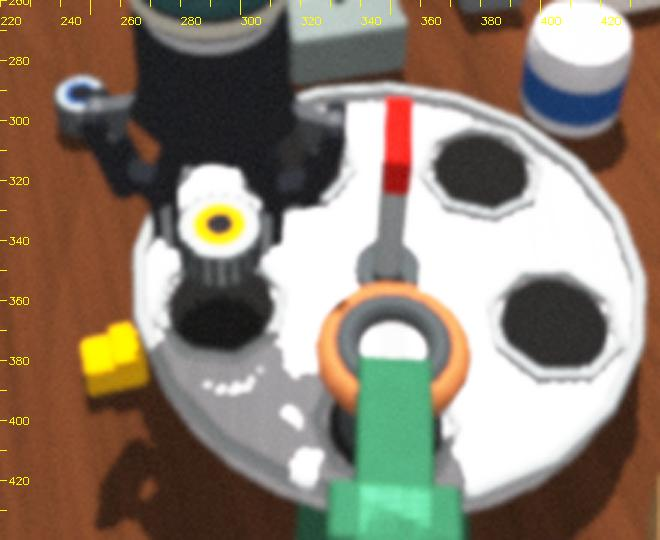

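```bash
python3 -m creep '{"linear":[[0,0.2,2],[0,0.2,3.3],[0,0.2,3.8],[0,0.2,3.9],[0,0.2,3.9]],"turn":[0,0,0,0,0]}' 255 80
python3 -c "
from h import *
st(); go([481.3,-119.7,71],-20.4)
g=snap('side');crop(g,240,280,400,440,4,'g2')
"
```

```text
time: 28.5
position: [482.0, -121.1, 72.4]
tcp_rot: [-0.0, 0.984, -0.177, 0.0]
ft_force: [-0.7, 0.0, -3.0]
opening: 0.529
t 28.5 pos [ 482.  -121.1   72.4] xax [ 0.937 -0.349  0.001] yax [-0.349 -0.937 -0.   ] z [ 0.001 -0.    -1.   ] open 0.529 F [-0.7  0.  -3. ]
lin [-0.12 -0.11  0.14] yawcur -20.4 turn -0.0
```

View pics/g2.png

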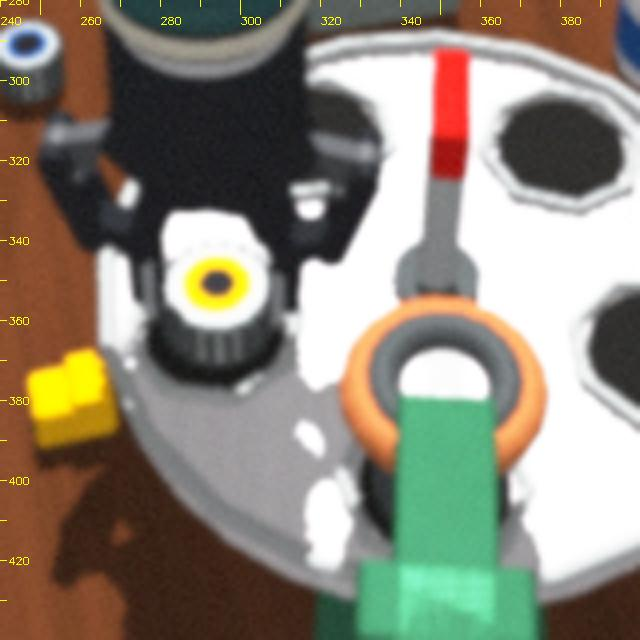

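```bash
python3 -m creep '{"linear":[[-0.05,-0.1,0.2],[-0.05,-0.1,0.2],[-0.05,-0.1,0.2]],"turn":[0,0,0]}'
python3 -m creep '{"linear":[[0,0,0],[0,0,0],[0,0,0],[0,0,-2],[0,0,-6],[0,0,-10],[0,0,-13],[0,0,-13]],"turn":[0,0,0,0,0,0,0,0]}' 40
python3 -c "
from h import *
st(); go([581.5,-123.5,200],-20.4)
g=snap('side');crop(g,240,280,400,440,4,'g2')
"
```

```text
time: 28.92
position: [482.0, -120.1, 70.5]
tcp_rot: [-0.0, 0.984, -0.177, 0.0]
ft_force: [-0.6, -0.5, 1.7]
opening: 0.526
time: 29.92
position: [483.0, -120.2, 202.2]
tcp_rot: [-0.001, 0.984, -0.177, 0.002]
ft_force: [0.6, 0.4, -0.8]
opening: 0.848
t 29.93 pos [ 483.  -120.2  202.2] xax [ 0.937 -0.349  0.005] yax [-0.349 -0.937 -0.002] z [ 0.005  0.    -1.   ] open 0.848 F [ 0.6  0.4 -0.8]
lin [ 9.34 -3.12  0.27] yawcur -20.4 turn -0.0
```

View pics/g2.png

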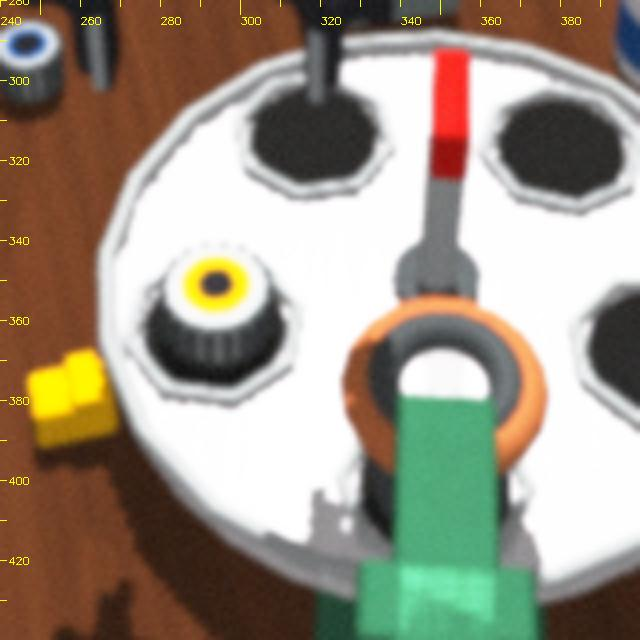

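```bash
python3 -m creep '{"linear":[[5,-1.6,0],[9.3,-3.1,0],[9.3,-3.1,0],[9.3,-3.1,2],[9.3,-3.1,4.3],[9.3,-3.1,4.3],[9.3,-3.1,4.3]],"turn":[0,0,0,0,0,0,0]}' 110
python3 -m creep '{"linear":[[0,0,0],[0,0,0],[0,0,0],[0,0,0],[0,0,0]],"turn":[0,0,0,0,0]}' 255 100
python3 -c "
from h import *
st();print(observe()['q'])
"
```

```text
time: 30.85
position: [578.9, -123.6, 157.0]
tcp_rot: [-0.0, 0.984, -0.177, -0.0]
ft_force: [-0.6, -0.2, -0.1]
opening: 0.57
time: 31.48
position: [580.6, -123.7, 158.3]
tcp_rot: [0.0, 0.984, -0.177, 0.001]
ft_force: [1.1, -1.4, 6.9]
opening: 0.165
t 31.48 pos [ 580.6 -123.7  158.3] xax [ 0.937 -0.348  0.002] yax [-0.348 -0.937 -0.   ] z [ 0.002 -0.    -1.   ] open 0.165 F [ 1.1 -1.4  6.9]
[-0.25144939  0.51077404  0.53343503  1.84709531 -0.33138261  0.87003213
  0.08632545]
```

```bash
python3 -m creep '{"linear":[[0,0,0],[0,0,0],[0,0,0],[0,0,0],[0,0,0],[0,0,0],[0,0,0],[0,0,0],[0,0,0],[0,0,0]],"turn":[-7,-14,-22,-30,-38,-46,-54,-62,-70,-72]}' 255 100
python3 -m creep '{"linear":[[0,0,0],[0,0,0],[0,0,0],[0,0,0]],"turn":[0,0,0,0]}' 255 100
python3 -c "
from h import *
st();print(observe()['torque'],observe()['q'])
g=snap('side');crop(g,220,260,440,440,3,'g2')
"
```

```text
time: 32.72
position: [581.3, -123.5, 158.2]
tcp_rot: [0.001, 0.9, 0.436, 0.002]
ft_force: [4.0, 0.0, 4.1]
opening: 0.164
time: 33.22
position: [581.3, -123.5, 158.2]
tcp_rot: [0.001, 0.901, 0.434, 0.002]
ft_force: [4.9, -0.8, 5.9]
opening: 0.162
t 33.23 pos [ 581.3 -123.5  158.2] xax [0.622 0.783 0.002] yax [ 0.783 -0.622  0.004] z [ 0.004 -0.001 -1.   ] open 0.162 F [ 4.9 -0.8  5.9]
[-0.10625133 -0.85169127  0.38073279] [-0.02354921  0.47577126  0.22883543  1.83123253 -0.13917978  0.84603896
  1.17174213]
```

View pics/g2.png

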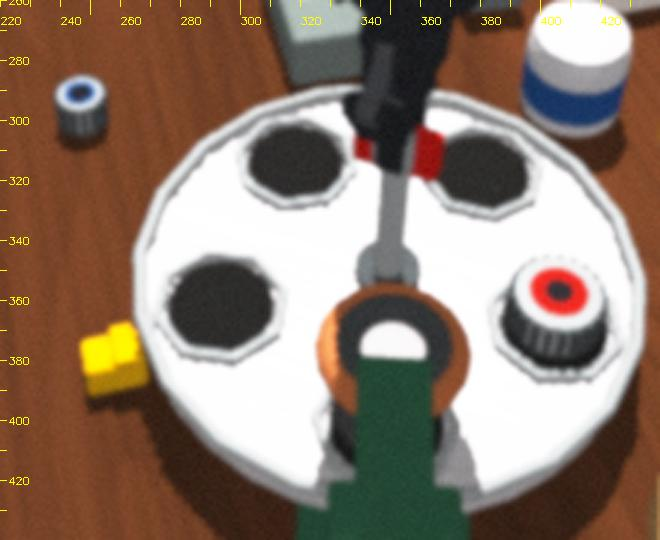

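```bash
python3 -m creep '{"linear":[[0,0,0],[0,0,0],[0,0,0],[0,0,-3],[0,0,-6],[0,0,-6]],"turn":[0,0,0,0,0,0]}' 110
python3 -c "
from h import *
st();go([425.5,296.5,100],51.6)
"
```

```text
time: 34.02
position: [580.7, -123.7, 219.3]
tcp_rot: [0.001, 0.901, 0.435, 0.002]
ft_force: [0.3, 0.2, 0.2]
opening: 0.566
t 34.02 pos [ 580.7 -123.7  219.3] xax [0.622 0.783 0.002] yax [ 0.783 -0.622  0.003] z [ 0.004 -0.    -1.   ] open 0.566 F [0.3 0.2 0.2]
lin [ 23.24 -38.32  11.85] yawcur 51.6 turn -0.0
```

```bash
python3 -m creep '{"linear":[[3,-5,0],[6,-10,0],[9,-15,0],[12,-20,2],[15,-25,5],[18,-30,8],[21,-34.5,11],[23.2,-38.3,11.8],[23.2,-38.3,11.8],[23.2,-38.3,11.8]],"turn":[0,0,0,0,0,0,0,0,0,0]}' 25 60
python3 -c "
from h import *
st();go([425.5,296.5,25],51.6)
g=snap('side');crop(g,200,180,420,420,3,'g2')
f=snap('top'); crop(f,200,190,460,335,3,'g1')
"
```

```text
time: 35.28
position: [423.2, 295.4, 98.4]
tcp_rot: [0.0, 0.9, 0.435, -0.001]
ft_force: [0.3, -1.0, 0.4]
opening: 0.903
t 35.27 pos [423.2 295.4  98.4] xax [ 0.621  0.783 -0.002] yax [ 0.783 -0.621  0.   ] z [-0.001 -0.002 -1.   ] open 0.903 F [ 0.3 -1.   0.4]
lin [0.24 0.11 7.34] yawcur 51.6 turn -0.0
```

View pics/g2.png

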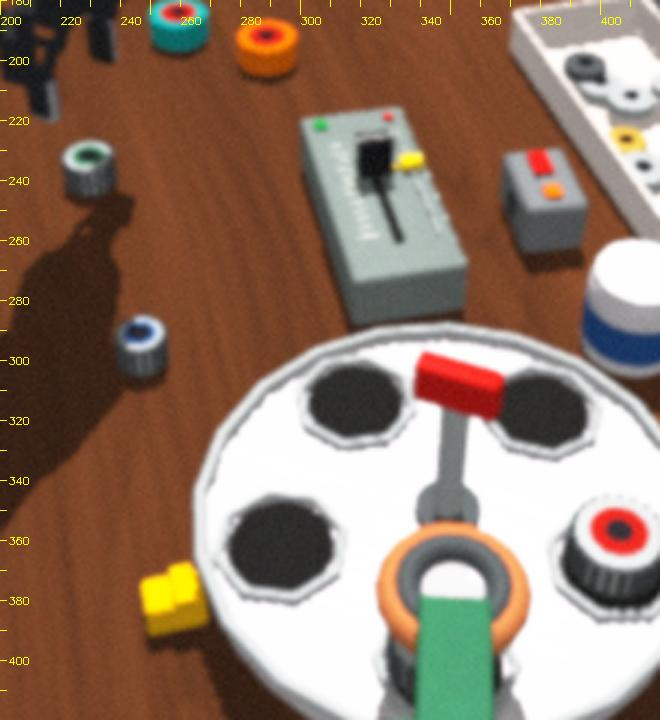

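View pics/g1.png

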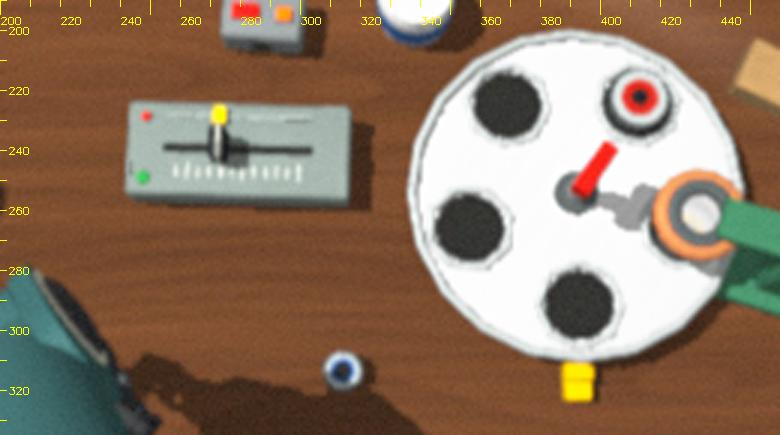

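```bash
python3 -m creep '{"linear":[[0.2,0.1,4],[0.2,0.1,7.4],[0.2,0.1,7.4],[0.2,0.1,7.4],[0.2,0.1,7.4]],"turn":[0,0,0,0,0]}' 25 60
python3 -m creep '{"linear":[[0,0,0],[0,0,0],[0,0,0],[0,0,0],[0,0,0]],"turn":[0,0,0,0,0]}' 255 80
python3 -c "
from h import *
st()
"
python3 -m creep '{"linear":[[0,0,-4],[0,0,-8],[0,0,-9.5],[0,0,-9.5],[0,0,-9.5]],"turn":[0,0,0,0,0]}' 255 80
python3 -c "
from h import *
st(); go([481.3,-119.7,110],51.6)
g=snap('side');crop(g,200,160,360,320,3,'g2')
"
```

```text
time: 36.0
position: [426.7, 297.7, 26.7]
tcp_rot: [-0.0, 0.901, 0.435, 0.001]
ft_force: [0.2, 0.1, 0.1]
opening: 0.901
time: 36.62
position: [426.1, 297.7, 26.4]
tcp_rot: [-0.0, 0.9, 0.435, 0.001]
ft_force: [-2.5, -1.9, 10.3]
opening: 0.455
t 36.62 pos [426.1 297.7  26.4] xax [0.621 0.784 0.001] yax [ 0.784 -0.621  0.   ] z [ 0.001  0.001 -1.   ] open 0.455 F [-2.5 -1.9 10.3]
time: 37.25
position: [424.7, 296.7, 118.7]
tcp_rot: [0.0, 0.9, 0.435, -0.001]
ft_force: [-0.3, -0.5, -3.0]
opening: 0.454
t 37.25 pos [424.7 296.7 118.7] xax [ 0.621  0.784 -0.003] yax [ 0.784 -0.621 -0.001] z [-0.002 -0.002 -1.   ] open 0.454 F [-0.3 -0.5 -3. ]
lin [-29.11  30.3    0.93] yawcur 51.6 turn -0.0
```

View pics/g2.png

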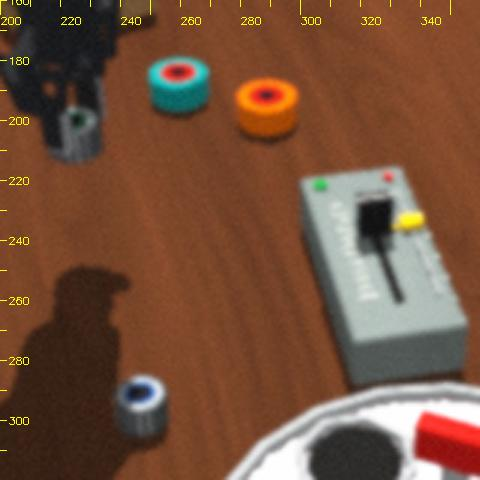

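```bash
python3 -m creep '{"linear":[[-4,4.2,0],[-8,8.3,0],[-12,12.5,0],[-16,16.7,0],[-20,20.8,0],[-24,25,0],[-28,29.2,0],[-29.2,30.3,0.8],[-29.2,30.3,0.8],[-29.2,30.3,0.8]],"turn":[0,0,0,0,0,0,0,0,0,0]}' 255 80
python3 -c "
from h import *
st(); go([481.3,-119.7,73],51.6)
g=snap('side');crop(g,220,260,440,440,3,'g2')
"
```

```text
time: 38.55
position: [481.2, -118.3, 111.4]
tcp_rot: [-0.001, 0.9, 0.436, -0.001]
ft_force: [0.8, 0.0, -1.9]
opening: 0.457
t 38.55 pos [ 481.2 -118.3  111.4] xax [ 0.62   0.785 -0.   ] yax [ 0.785 -0.62  -0.002] z [-0.002  0.001 -1.   ] open 0.457 F [ 0.8  0.  -1.9]
lin [-0.1   0.1   3.84] yawcur 51.7 turn 0.1
```

View pics/g2.png

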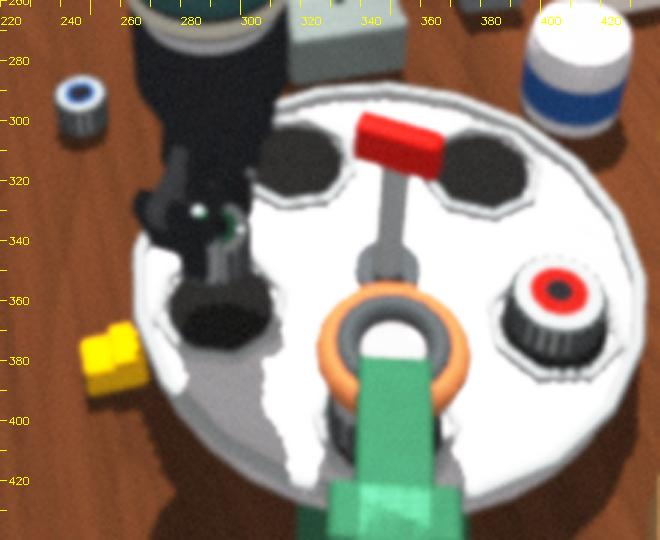

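```bash
python3 -m creep '{"linear":[[-0.05,0.05,2],[-0.05,0.05,3.3],[-0.05,0.05,3.8],[-0.05,0.05,3.95],[-0.05,0.05,3.95],[-0.05,0.05,3.95]],"turn":[0,0,0,0,0,0]}' 255 80
python3 -c "
from h import *
st(); go([481.3,-119.7,71.8],51.6)"
```

```text
time: 39.35
position: [482.0, -120.5, 73.0]
tcp_rot: [0.0, 0.9, 0.435, 0.0]
ft_force: [-1.0, 1.0, -1.3]
opening: 0.459
t 39.35 pos [ 482.  -120.5   73. ] xax [0.621 0.784 0.   ] yax [ 0.784 -0.621  0.001] z [ 0.001 -0.    -1.   ] open 0.459 F [-1.   1.  -1.3]
lin [ 0.02 -0.11  0.12] yawcur 51.6 turn -0.0
```

```bash
python3 -m creep '{"linear":[[0,-0.1,0.15],[0,-0.1,0.15],[0,-0.1,0.15]],"turn":[0,0,0]}'
python3 -m creep '{"linear":[[0,0,0],[0,0,0],[0,0,0],[0,0,-2],[0,0,-6],[0,0,-10],[0,0,-13],[0,0,-13]],"turn":[0,0,0,0,0,0,0,0]}' 40
python3 -c "
from h import *
st(); go([581.2,-123.5,200],51.6)
g=snap('side');crop(g,240,280,400,440,4,'g2')
"
```

```text
time: 39.72
position: [481.2, -119.9, 71.4]
tcp_rot: [0.0, 0.9, 0.435, 0.0]
ft_force: [-0.4, -0.9, 2.3]
opening: 0.455
time: 40.72
position: [482.4, -120.1, 203.4]
tcp_rot: [0.001, 0.9, 0.435, 0.002]
ft_force: [-0.1, -0.4, 0.0]
opening: 0.842
t 40.73 pos [ 482.4 -120.1  203.4] xax [0.621 0.784 0.003] yax [ 0.784 -0.621  0.004] z [ 0.005 -0.    -1.   ] open 0.842 F [-0.1 -0.4  0. ]
lin [5.87 7.95 0.39] yawcur 51.6 turn -0.0
```

View pics/g2.png

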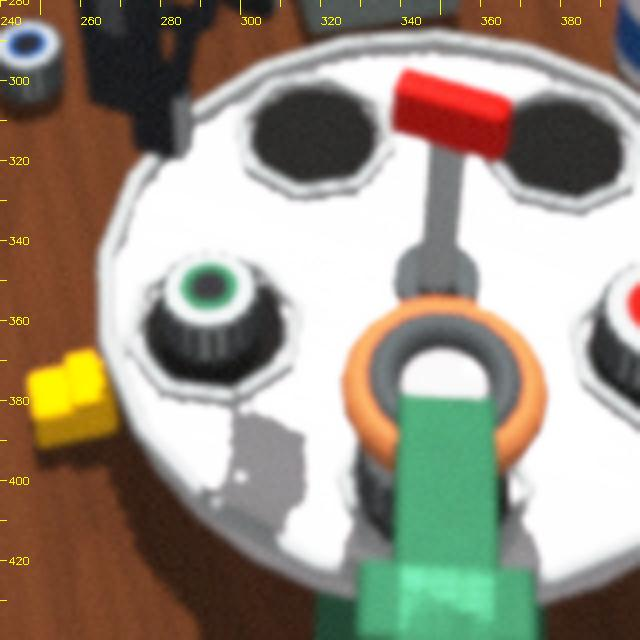

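```bash
python3 -m creep '{"linear":[[3,4,0],[5.9,7.9,0],[5.9,7.9,0],[5.9,7.9,2],[5.9,7.9,4.4],[5.9,7.9,4.4],[5.9,7.9,4.4]],"turn":[0,0,0,0,0,0,0]}' 110
python3 -m creep '{"linear":[[0,0,0],[0,0,0],[0,0,0],[0,0,0],[0,0,0]],"turn":[0,0,0,0,0]}' 255 100
python3 -c "
from h import *
st();print(observe()['q'])
"
```

```text
time: 41.65
position: [579.1, -122.8, 157.3]
tcp_rot: [-0.0, 0.9, 0.435, -0.0]
ft_force: [-0.1, 0.1, 0.4]
opening: 0.564
time: 42.28
position: [580.1, -122.5, 158.3]
tcp_rot: [0.0, 0.9, 0.436, 0.001]
ft_force: [-1.1, 0.6, 6.0]
opening: 0.163
t 42.27 pos [ 580.1 -122.5  158.3] xax [0.62  0.784 0.001] yax [ 0.784 -0.62   0.001] z [ 0.002 -0.    -1.   ] open 0.163 F [-1.1  0.6  6. ]
[ 0.008824    0.47275217  0.18503609  1.83044096 -0.11240758  0.8468339
  1.14987824]
```

```bash
python3 -m creep '{"linear":[[0,0.1,0],[0,0.1,0],[0,0.1,0],[0,0.1,0],[0,0.1,0],[0,0.1,0],[0,0.1,0],[0,0.1,0],[0,0.1,0],[0,0.1,0]],"turn":[-7,-14,-22,-30,-38,-46,-54,-62,-70,-72]}' 255 100
python3 -m creep '{"linear":[[0,0,0],[0,0,0],[0,0,0],[0,0,0]],"turn":[0,0,0,0]}' 255 100
python3 -c "
from h import *
st();print(observe()['torque'],observe()['q'])
g=snap('side');crop(g,220,260,440,440,3,'g2')
"
```

```text
time: 43.52
position: [580.1, -123.6, 158.3]
tcp_rot: [0.0, 0.471, 0.882, -0.0]
ft_force: [-2.8, -0.0, 7.6]
opening: 0.163
time: 44.02
position: [580.0, -123.5, 158.3]
tcp_rot: [0.0, 0.472, 0.881, -0.0]
ft_force: [-4.2, -0.3, 8.3]
opening: 0.158
t 44.02 pos [ 580.  -123.5  158.3] xax [-0.554  0.833 -0.   ] yax [ 0.833  0.554 -0.   ] z [-0.    -0.001 -1.   ] open 0.158 F [-4.2 -0.3  8.3]
[0.21470176 0.73080321 0.33235304] [ 0.23574581  0.47839231 -0.10696527  1.81285402  0.06605015  0.85380477
  2.25494543]
```

View pics/g2.png

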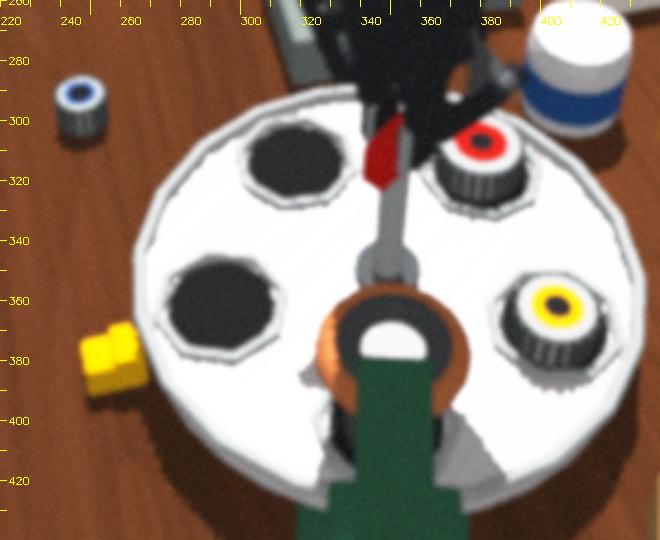

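```bash
python3 -m creep '{"linear":[[0,0,0],[0,0,0],[0,0,0],[0,0,-3],[0,0,-6],[0,0,-6]],"turn":[0,0,0,0,0,0]}' 110
python3 -c "
from h import *
st();go([433.8,86.7,120],-56.4)
"
```

```text
time: 44.82
position: [581.9, -123.5, 219.6]
tcp_rot: [0.002, 0.473, 0.881, 0.001]
ft_force: [-0.3, -0.4, 0.3]
opening: 0.572
t 44.83 pos [ 581.9 -123.5  219.6] xax [-0.553  0.833 -0.003] yax [0.833 0.553 0.004] z [ 0.005 -0.001 -1.   ] open 0.572 F [-0.3 -0.4  0.3]
lin [25.74 -0.74  9.87] yawcur 123.6 turn -0.0
```

```bash
python3 -m creep '{"linear":[[4,0,0],[8,-0.2,0],[12,-0.3,0],[16,-0.4,2],[20,-0.5,6],[24,-0.6,9],[25.7,-0.7,9.9],[25.7,-0.7,9.9],[25.7,-0.7,9.9],[25.7,-0.7,9.9]],"turn":[10,20,30,40,50,60,70,80,90,100]}' 25 60
python3 -m creep '{"linear":[[0,0,0],[0,0,0],[0,0,0],[0,0,0],[0,0,0],[0,0,0],[0,0,0],[0,0,0],[0,0,0]],"turn":[10,20,30,40,50,60,70,80,80]}'
python3 -c "
from h import *
st();go([433.8,86.7,25],-56.4);print(observe()['q'])
g=snap('side');crop(g,200,180,420,420,3,'g2')
f=snap('top'); crop(f,200,190,460,335,3,'g1')
"
```

```text
time: 46.08
position: [431.6, 86.8, 117.3]
tcp_rot: [0.0, 0.979, 0.202, -0.001]
ft_force: [-0.7, 0.4, 0.6]
opening: 0.898
time: 47.2
position: [431.7, 86.8, 117.5]
tcp_rot: [0.001, 0.882, -0.472, -0.0]
ft_force: [0.1, -0.7, 0.6]
opening: 0.901
t 47.2 pos [431.7  86.8 117.5] xax [ 0.555 -0.832  0.   ] yax [-0.832 -0.555  0.001] z [-0.001 -0.001 -1.   ] open 0.901 F [ 0.1 -0.7  0.6]
lin [ 0.12 -0.18  9.25] yawcur -56.3 turn 0.1
[-0.65274089  0.33357747  0.44033367  2.22171115 -0.23745259  0.63084006
 -1.02314287]
```

View pics/g2.png

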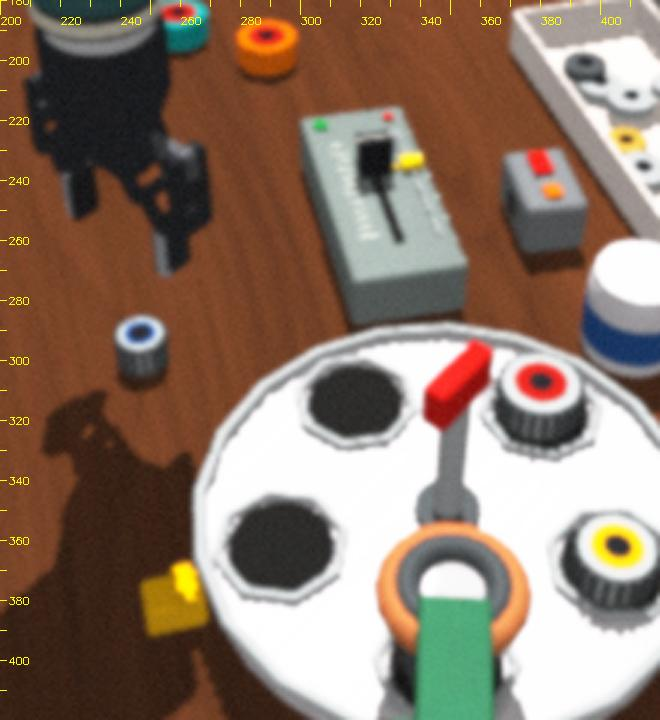

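View pics/g1.png

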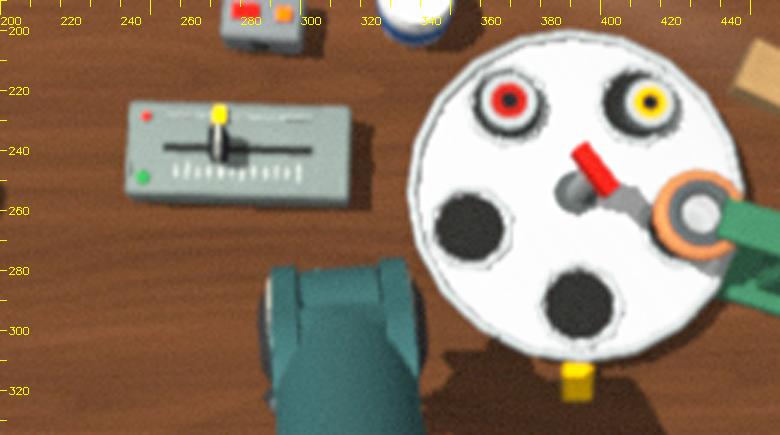

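```bash
python3 -m creep '{"linear":[[0.1,-0.15,5],[0.1,-0.15,9.2],[0.1,-0.15,9.2],[0.1,-0.15,9.2],[0.1,-0.15,9.2]],"turn":[0,0,0,0,0]}' 25 60
python3 -m creep '{"linear":[[0,0,0],[0,0,0],[0,0,0],[0,0,0],[0,0,0],[0,0,0]],"turn":[0,0,0,0,0,0]}' 255 80
python3 -c "
from h import *
st()
"
python3 -m creep '{"linear":[[0,0,-4],[0,0,-8],[0,0,-9.5],[0,0,-9.5],[0,0,-9.5]],"turn":[0,0,0,0,0]}' 255 80
python3 -c "
from h import *
st(); go([481.3,-119.7,110],-56.4)
g=snap('side');crop(g,200,180,360,340,3,'g2')
"
```

```text
time: 47.92
position: [435.2, 87.2, 27.7]
tcp_rot: [-0.001, 0.881, -0.472, 0.001]
ft_force: [-0.6, 0.2, 0.6]
opening: 0.9
time: 48.68
position: [434.2, 87.4, 27.2]
tcp_rot: [-0.001, 0.881, -0.472, -0.0]
ft_force: [-3.7, -0.1, 15.5]
opening: 0.384
t 48.67 pos [434.2  87.4  27.2] xax [ 0.554 -0.833 -0.001] yax [-0.833 -0.554 -0.001] z [ 0.     0.001 -1.   ] open 0.384 F [-3.7 -0.1 15.5]
time: 49.3
position: [433.1, 86.8, 120.0]
tcp_rot: [0.001, 0.881, -0.472, -0.001]
ft_force: [-0.5, -0.3, -1.1]
opening: 0.386
t 49.3 pos [433.1  86.8 120. ] xax [ 0.554 -0.833 -0.   ] yax [-0.833 -0.554  0.002] z [-0.002 -0.001 -1.   ] open 0.386 F [-0.5 -0.3 -1.1]
lin [19.87  7.42  1.01] yawcur -56.4 turn 0.0
```

View pics/g2.png

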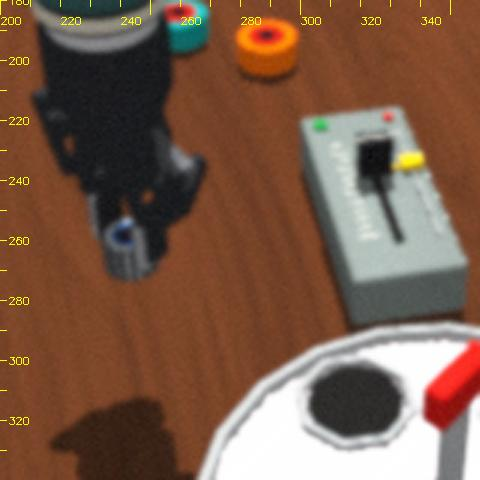

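```bash
python3 -m creep '{"linear":[[4,1.5,0],[8,3,0],[12,4.5,0],[16,6,0],[19.8,7.4,0.8],[19.8,7.4,0.8],[19.8,7.4,0.8],[19.8,7.4,0.8]],"turn":[0,0,0,0,0,0,0,0]}' 255 80
python3 -c "
from h import *
st(); go([481.8,-119.9,73],-56.4)
g=snap('side');crop(g,220,260,440,440,3,'g2')
"
```

```text
time: 50.35
position: [481.6, -117.6, 112.6]
tcp_rot: [-0.0, 0.882, -0.472, -0.001]
ft_force: [0.7, 0.4, -1.6]
opening: 0.383
t 50.35 pos [ 481.6 -117.6  112.6] xax [ 0.555 -0.832 -0.001] yax [-0.832 -0.555  0.001] z [-0.001  0.001 -1.   ] open 0.383 F [ 0.7  0.4 -1.6]
lin [0.2  0.11 3.96] yawcur -56.3 turn 0.1
```

View pics/g2.png

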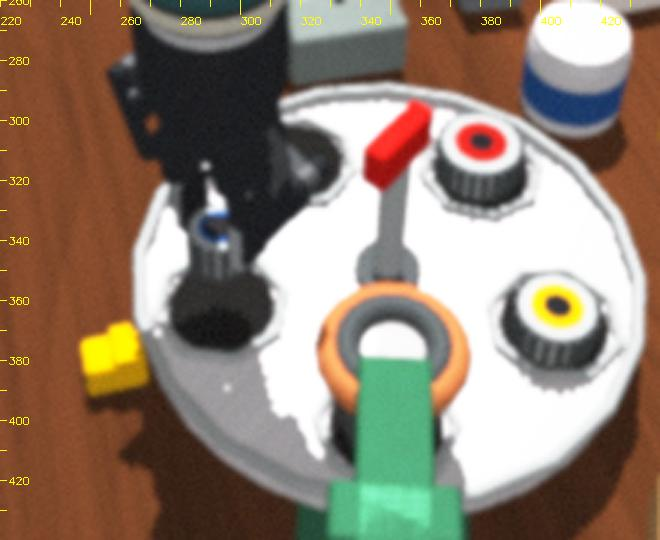

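```bash
python3 -m creep '{"linear":[[0.1,0.1,2],[0.1,0.1,3.3],[0.1,0.1,3.9],[0.1,0.1,4],[0.1,0.1,4],[0.1,0.1,4]],"turn":[0,0,0,0,0,0]}' 255 80
python3 -c "
from h import *
st(); go([481.8,-119.9,72.3],-56.4)"
```

```text
time: 51.15
position: [482.0, -120.4, 73.5]
tcp_rot: [-0.0, 0.881, -0.473, 0.0]
ft_force: [-0.2, 0.1, -1.5]
opening: 0.38
t 51.15 pos [ 482.  -120.4   73.5] xax [ 0.553 -0.833  0.001] yax [-0.833 -0.553 -0.001] z [ 0.001 -0.    -1.   ] open 0.38 F [-0.2  0.1 -1.5]
lin [-0.05 -0.01  0.12] yawcur -56.4 turn -0.0
```

```bash
python3 -m creep '{"linear":[[-0.05,0,0.15],[-0.05,0,0.15],[-0.05,0,0.15]],"turn":[0,0,0]}'
python3 -m creep '{"linear":[[0,0,0],[0,0,0],[0,0,0],[0,0,-2],[0,0,-6],[0,0,-10],[0,0,-13],[0,0,-13]],"turn":[0,0,0,0,0,0,0,0]}' 60
python3 -c "
from h import *
st(); go([581.2,-123.5,200],-56.4)
g=snap('side');crop(g,220,200,440,440,3,'g2')
f=snap('top');crop(f,235,205,325,265,8,'f1')
"
```

```text
time: 51.52
position: [481.9, -120.1, 72.3]
tcp_rot: [-0.0, 0.881, -0.473, 0.0]
ft_force: [-1.4, -0.1, 6.3]
opening: 0.383
time: 52.52
position: [482.8, -120.1, 203.6]
tcp_rot: [-0.001, 0.881, -0.473, 0.002]
ft_force: [0.7, -0.9, -0.1]
opening: 0.763
t 52.52 pos [ 482.8 -120.1  203.6] xax [ 0.553 -0.833  0.002] yax [-0.833 -0.553 -0.004] z [ 0.005  0.    -1.   ] open 0.763 F [ 0.7 -0.9 -0.1]
lin [ 5.73 -8.01  0.41] yawcur -56.4 turn 0.0
```

View pics/g2.png

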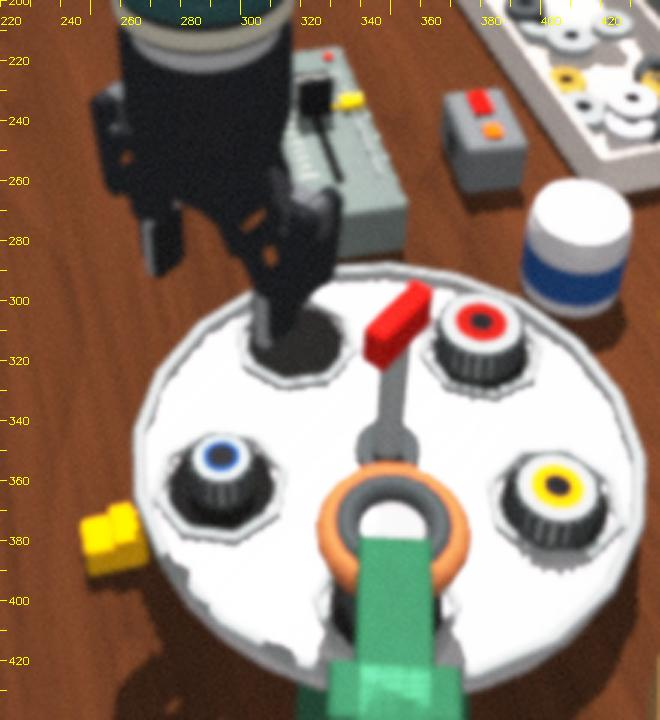

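View pics/f1.png

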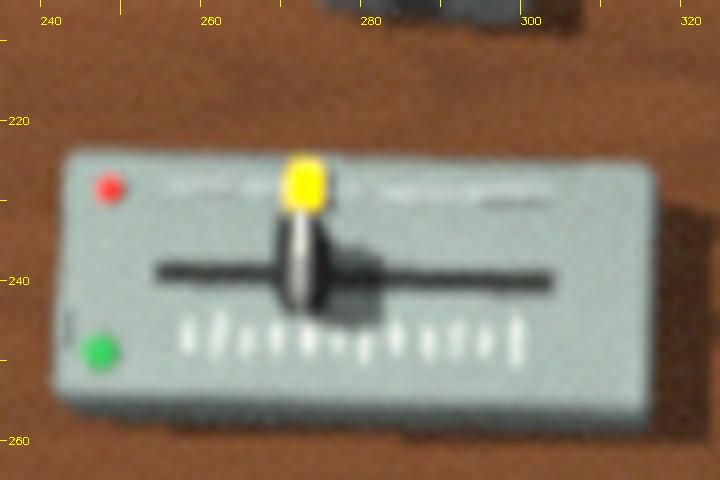

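Pinion d is centred in the load pad and the fader is still at the pointer. Next is the fourth turn.

```bash
python3 -m creep '{"linear":[[3,-4,0],[5.8,-8,0],[5.8,-8,0],[5.8,-8,2],[5.8,-8,4.4],[5.8,-8,4.4],[5.8,-8,4.4]],"turn":[0,0,0,0,0,0,0]}' 110
python3 -m creep '{"linear":[[0,0,0],[0,0,0],[0,0,0],[0,0,0],[0,0,0]],"turn":[0,0,0,0,0]}' 255 100
python3 -c "
from h import *
st();print(observe()['q'])
"
```

```text
time: 53.5
position: [579.5, -124.2, 157.6]
tcp_rot: [0.0, 0.881, -0.473, -0.0]
ft_force: [0.0, 0.6, -0.3]
opening: 0.567
time: 54.12
position: [580.1, -123.6, 158.8]
tcp_rot: [-0.0, 0.882, -0.472, -0.0]
ft_force: [-2.5, 1.0, 5.3]
opening: 0.161
t 54.12 pos [ 580.1 -123.6  158.8] xax [ 0.554 -0.832 -0.001] yax [-0.832 -0.554 -0.001] z [ 0.     0.001 -1.   ] open 0.161 F [-2.5  1.   5.3]
[-0.23905311  0.50749012  0.51712258  1.84530523 -0.32060379  0.87177568
 -0.55057345]
```

```bash
python3 -m creep '{"linear":[[0.05,-0.05,0],[0.05,-0.05,0],[0.05,-0.05,0],[0.05,-0.05,0],[0.05,-0.05,0],[0.05,-0.05,0],[0.05,-0.05,0],[0.05,-0.05,0],[0.05,-0.05,0],[0.05,-0.05,0]],"turn":[-3,-7,-12,-17,-22,-27,-32,-37,-42,-47]}' 255 100
python3 -m creep '{"linear":[[0,0,0],[0,0,0],[0,0,0],[0,0,0],[0,0,0],[0,0,0],[0,0,0],[0,0,0],[0,0,0]],"turn":[-5,-10,-15,-19,-22,-24,-25,-25,-25]}' 255 100
python3 -c "
from h import *
st();print(observe()['torque'],observe()['q'])
g=snap('side');crop(g,220,260,440,440,3,'g2')
"
```

```text
time: 55.38
position: [580.7, -123.9, 158.7]
tcp_rot: [-0.0, 0.997, -0.081, 0.0]
ft_force: [-1.8, 1.1, 4.2]
opening: 0.164
time: 56.5
position: [581.0, -123.9, 158.7]
tcp_rot: [-0.0, 0.991, 0.136, 0.0]
ft_force: [-2.1, 0.9, 5.6]
opening: 0.163
t 56.5 pos [ 581.  -123.9  158.7] xax [0.963 0.269 0.001] yax [ 0.269 -0.963 -0.   ] z [ 0.001  0.    -1.   ] open 0.163 F [-2.1  0.9  5.6]
[0.30773124 0.55484836 0.20226334] [-0.01042871  0.47561468  0.21320295  1.82802212 -0.12979832  0.85070418
  0.53826444]
```

View pics/g2.png

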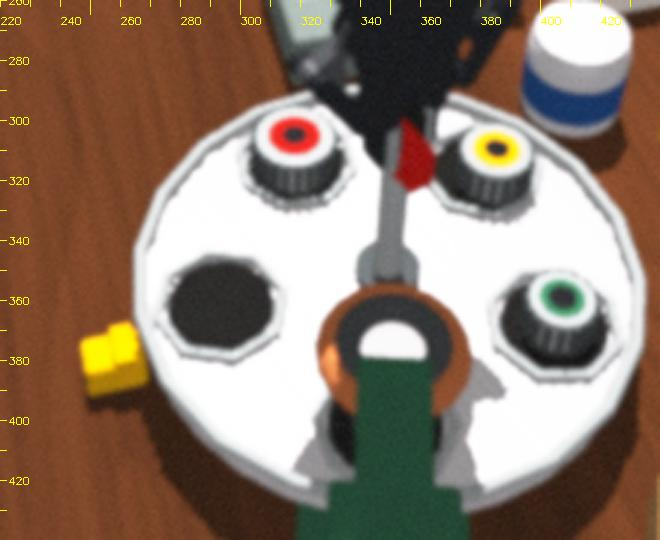

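```bash
python3 -m creep '{"linear":[[0,0,0],[0,0,0],[0,0,0],[0,0,0],[0,0,0]],"turn":[0,0,0,0,0]}' 110
python3 -c "
from h import *
st()
f=snap('top'); crop(f,325,190,490,335,4,'g1');g=snap('side');crop(g,310,340,400,440,7,'k2')"
python3 -m creep '{"linear":[[0,0,0],[0,0,0],[0,0,0],[0,0,0],[0,0,0]],"turn":[0,0,0,0,0]}' 255 100
```

```text
time: 57.18
position: [580.8, -124.2, 157.6]
tcp_rot: [0.0, 0.991, 0.136, 0.0]
ft_force: [0.7, -0.3, 0.3]
opening: 0.568
t 57.17 pos [ 580.8 -124.2  157.6] xax [0.963 0.269 0.   ] yax [ 0.269 -0.963  0.   ] z [ 0. -0. -1.] open 0.568 F [ 0.7 -0.3  0.3]
time: 57.9
position: [581.1, -124.1, 157.9]
tcp_rot: [0.0, 0.991, 0.136, 0.0]
ft_force: [-0.3, 0.9, 3.1]
opening: 0.161
```

View pics/k2.png

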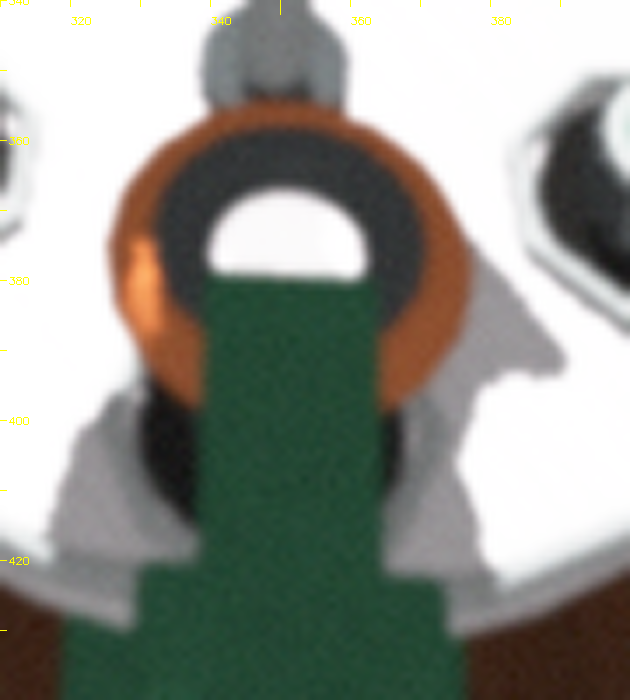

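View pics/g1.png

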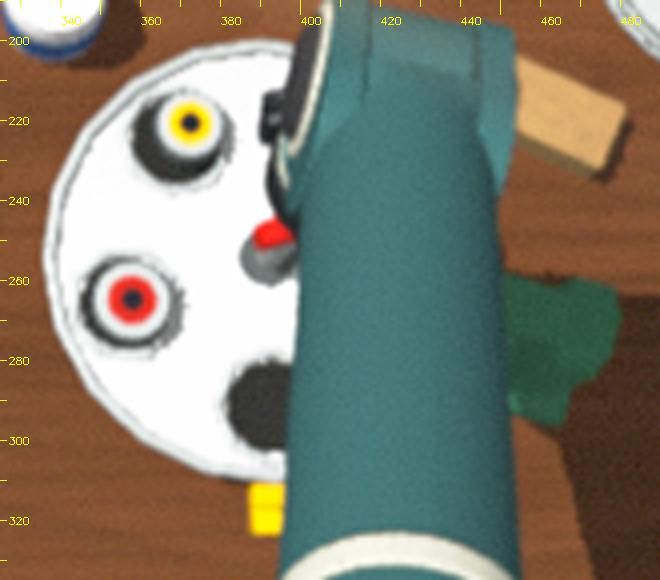

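Pinion a is at out3 and b at out2. Now the final click, bringing the empty pad under the coil.

```bash
python3 -m creep '{"linear":[[0,0,0],[0,0,0],[0,0,0],[0,0,0],[0,0,0],[0,0,0],[0,0,0],[0,0,0],[0,0,0],[0,0,0]],"turn":[-3,-7,-12,-17,-22,-27,-32,-37,-42,-47]}' 255 100
python3 -m creep '{"linear":[[0,0,0],[0,0,0],[0,0,0],[0,0,0],[0,0,0],[0,0,0],[0,0,0],[0,0,0],[0,0,0]],"turn":[-5,-10,-15,-19,-22,-24,-25,-25,-25]}' 255 100
python3 -m creep '{"linear":[[0,0,0],[0,0,0],[0,0,0],[0,0,-3],[0,0,-6],[0,0,-6]],"turn":[0,0,0,0,0,0]}' 110 30
python3 -c "
from h import *
st();go([631.5,192.6,150],86.4);print(observe()['q'])
g=snap('side');crop(g,220,200,440,440,3,'g2')
"
```

```text
time: 59.15
position: [581.7, -123.6, 158.0]
tcp_rot: [0.0, 0.854, 0.52, 0.001]
ft_force: [1.6, 1.1, 1.7]
opening: 0.157
time: 60.28
position: [581.8, -123.1, 157.9]
tcp_rot: [0.0, 0.721, 0.692, 0.001]
ft_force: [3.1, 3.8, 2.2]
opening: 0.161
time: 61.02
position: [582.1, -124.7, 220.1]
tcp_rot: [0.002, 0.722, 0.692, 0.001]
ft_force: [0.1, 0.2, -0.4]
opening: 0.566
t 61.02 pos [ 582.1 -124.7  220.1] xax [ 0.043  0.999 -0.001] yax [ 0.999 -0.043  0.005] z [ 0.005 -0.001 -1.   ] open 0.566 F [ 0.1  0.2 -0.4]
lin [31.92  3.55  7.  ] yawcur 87.6 turn 1.2
[ 0.21907147  0.40365405 -0.08254589  1.76504177  0.03976268  0.96975689
  1.6489981 ]
```

View pics/g2.png

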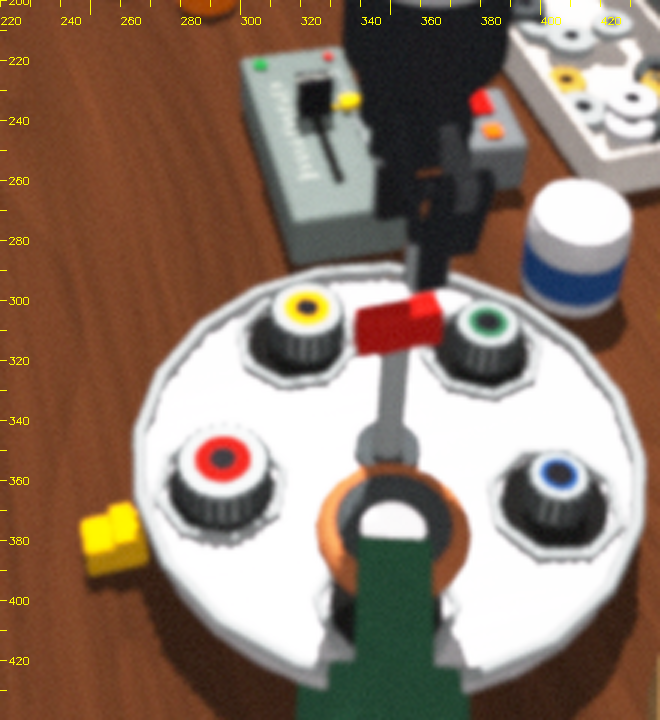

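```bash
python3 -m creep '{"linear":[[5,0.5,0],[10,1,0],[15,1.6,0],[20,2.2,2],[25,2.8,5],[30,3.3,7],[31.9,3.5,7],[31.9,3.5,7],[31.9,3.5,7]],"turn":[1.2,1.2,1.2,1.2,1.2,1.2,1.2,1.2,1.2]}' 110 30
python3 -c "
from h import *
st();go([631,192.6,68],86.4)
"
```

```text
time: 62.2
position: [629.7, 190.4, 148.0]
tcp_rot: [0.001, 0.73, 0.683, -0.0]
ft_force: [-0.7, 0.2, -0.3]
opening: 0.567
t 62.2 pos [629.7 190.4 148. ] xax [ 0.066  0.998 -0.002] yax [ 0.998 -0.066  0.001] z [ 0.001 -0.002 -1.   ] open 0.567 F [-0.7  0.2 -0.3]
lin [0.24 0.11 7.99] yawcur 86.2 turn -0.2
```

```bash
python3 -m creep '{"linear":[[0.1,0,0],[0.1,0,4],[0.1,0,7.9],[0.1,0,7.9],[0.1,0,7.9],[0.1,0,7.9]],"turn":[0,0,0,0,0,0]}' 110 30
python3 -m creep '{"linear":[[0,0,0],[0,0,0],[0,0,0],[0,0,0],[0,0,0]],"turn":[0,0,0,0,0]}' 255 30
python3 -c "
from h import *
st()"
python3 -m creep '{"linear":[[-1.5,0,0],[-3,0,0],[-4.5,0,0],[-5.6,0,0],[-6,0,0],[-6.2,0,0],[-6.4,0,0],[-6.4,0,0]],"turn":[0,0,0,0,0,0,0,0]}' 255 30
python3 -c "
from h import *
st()"
```

```text
time: 62.95
position: [630.7, 194.3, 70.9]
tcp_rot: [0.001, 0.729, 0.684, 0.002]
ft_force: [0.8, -0.1, 0.1]
opening: 0.571
time: 63.58
position: [629.7, 194.2, 69.6]
tcp_rot: [0.0, 0.729, 0.684, 0.0]
ft_force: [-1.6, -1.4, 5.6]
opening: 0.184
t 63.58 pos [629.7 194.2  69.6] xax [0.063 0.998 0.   ] yax [ 0.998 -0.063  0.001] z [ 0.001  0.    -1.   ] open 0.184 F [-1.6 -1.4  5.6]
time: 64.58
position: [625.7, 129.7, 69.6]
tcp_rot: [0.0, 0.729, 0.684, 0.001]
ft_force: [-1.8, 1.5, 6.0]
opening: 0.18
t 64.58 pos [625.7 129.7  69.6] xax [0.063 0.998 0.   ] yax [ 0.998 -0.063  0.001] z [ 0.001  0.    -1.   ] open 0.18 F [-1.8  1.5  6. ]
```

```bash
python3 -m creep '{"linear":[[-0.2,0,0],[-0.4,0,0],[-0.6,0,0],[-0.6,0,0],[-0.6,0,0]],"turn":[0,0,0,0,0]}' 255 30
python3 -m creep '{"linear":[[-0.2,0,0],[-0.3,0,0],[-0.4,0,0],[-0.4,0,0],[-0.4,0,0]],"turn":[0,0,0,0,0]}' 255 30
```

```text
time: 65.2
position: [625.3, 123.7, 69.6]
tcp_rot: [0.0, 0.729, 0.684, 0.001]
ft_force: [-0.8, 1.5, 6.3]
opening: 0.183
time: 65.82
position: [625.1, 121.7, 69.6]
tcp_rot: [-0.0, 0.729, 0.685, 0.002]
ft_force: [0.2, 4.0, 5.2]
opening: 0.178
```

```bash
python3 -m creep '{"linear":[[-0.3,0,0],[-0.6,0,0],[-0.6,0,0],[-0.6,0,0]],"turn":[0,0,0,0]}' 255 30
python3 -m creep '{"linear":[[0.4,0,0],[0.4,0,0],[0.4,0,0],[0.4,0,-3],[0.4,0,-8],[0.4,0,-12],[0.4,0,-12]],"turn":[0,0,0,0,0,0,0]}' 110
python3 -c "
from h import *
st();go([450,330,250],86.4)"
```

```text
time: 66.32
position: [625.1, 121.3, 69.7]
tcp_rot: [-0.002, 0.728, 0.686, 0.005]
ft_force: [1.5, 14.4, 1.4]
opening: 0.184
time: 67.2
position: [626.7, 117.8, 192.5]
tcp_rot: [0.002, 0.729, 0.684, 0.003]
ft_force: [-0.3, -0.1, -0.7]
opening: 0.565
t 67.2 pos [626.7 117.8 192.5] xax [0.064 0.998 0.001] yax [ 0.998 -0.064  0.007] z [ 0.007  0.001 -1.   ] open 0.565 F [-0.3 -0.1 -0.7]
lin [ 20.05 -18.95  -5.85] yawcur 86.3 turn -0.1
```

```bash
python3 -m creep '{"linear":[[4,-4,-3],[8,-8,-5],[12,-12,-5],[16,-16,-5],[20,-19,-5],[20,-19,-5],[20,-19,-5]],"turn":[0,0,0,0,0,0,0]}' 
python3 -c "
from h import *
st()
f=snap('top','topF');crop(f,235,205,325,265,8,'f1');crop(f,235,180,490,335,3,'g1')
g=snap('side','sideF')"
```

```text
time: 68.08
position: [447.8, 328.6, 237.7]
tcp_rot: [0.0, 0.729, 0.684, -0.001]
ft_force: [0.6, -0.4, 1.0]
opening: 0.567
t 68.08 pos [447.8 328.6 237.7] xax [ 0.064  0.998 -0.002] yax [ 0.998 -0.064 -0.001] z [-0.001 -0.002 -1.   ] open 0.567 F [ 0.6 -0.4  1. ]
```

View pics/f1.png

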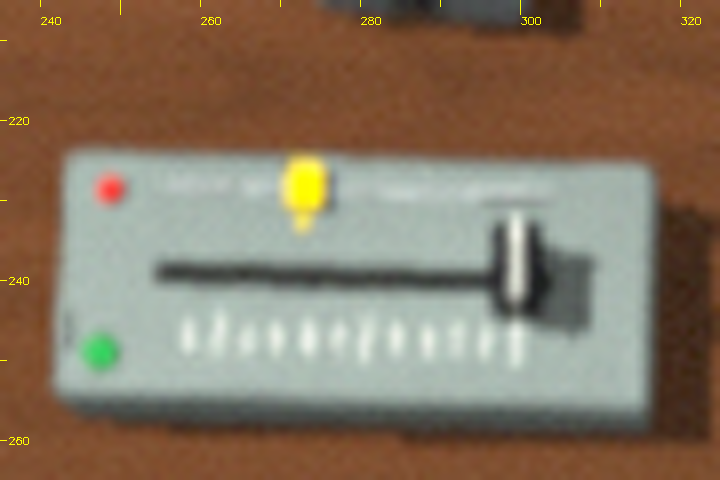

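View pics/g1.png

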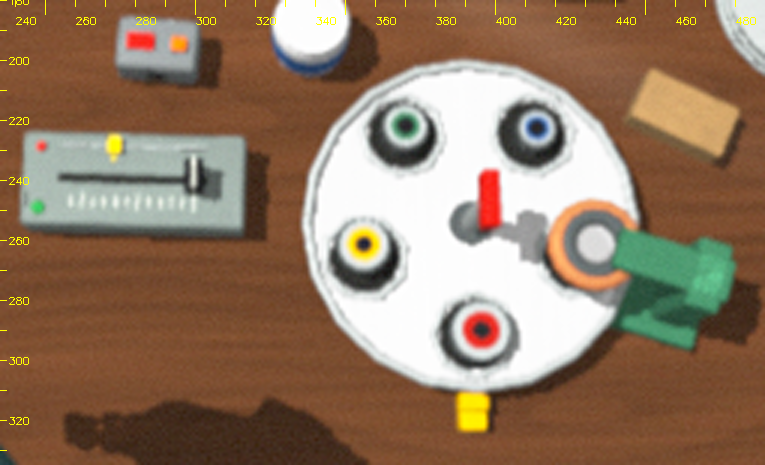

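View pics/sideF.png

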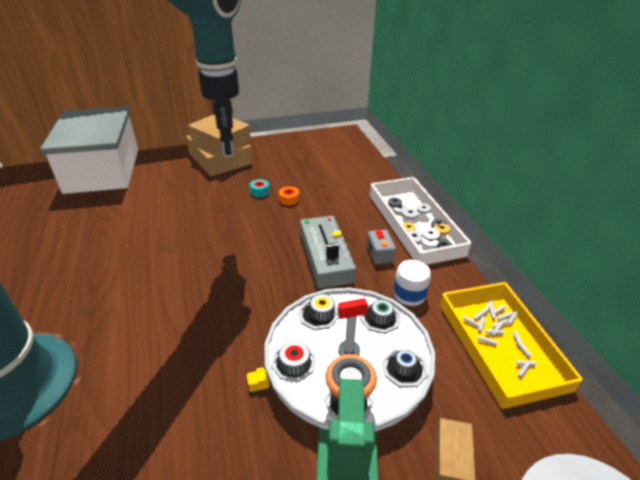

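```bash
python3 - <<'E'
from h import *
f=snap('top')
pads=[(391.5,291),(356.3,265.5),(368,225),(412.5,225)]
g=[(392.2,289.8),(352.8,261),(366.5,221.8),(410.3,222.5)]
W=px2w(f,pads,45)[:,:2];
# read ring centres from crop g1: (x/3+235, y/3+180)
c=[(481,330),(363.5,244),(405,126),(536.5,128)]
G=px2w(f,[(x/3+235,y/3+180) for x,y in c],71)[:,:2]
for n,w,q in zip("abcd",W,G): print(n,(q-w).round(1),np.hypot(*(q-w)).round(1))
cap=px2w(f,[(299.3,237)],80)[0]; print(cap)
E
python3 -c "
from h import *
print(hand_in())"
```

```text
a [-0.4 -6. ] 6.1
b [7.  2.1] 7.3
c [ 1.8 -2.8] 3.3
d [0.1 1.4] 1.4
[628.15339316 118.79374214  80.        ]
the job is handed in; nothing more can be done
None
```

The job is done and handed in at about 68 s. I slid the fader to the pointer and carried pinions a, b, c and d in turn (largest to smallest) to the load pad. I turned the carousel one click after each, turned it once more to clear the coil, then pushed the fader to its off stop.

**Pinion positions:** the last pictures show a at load, b at out3, c at out2 and d at out1. All lie flat inside their rims, and the pad under the coil is empty. Measured offsets from the pad centres are about 6, 7, 3 and 1 mm, within the 16 mm limit. The offset for a came out larger than the 4.5 mm its rim allows, so these readings carry a couple of millimetres of error.

**Carousel and fader:** the handle is back parallel to its start direction, so the carousel is resting in a click. The cap line sits on the last tick and had met the stop under about 14 N.

**Fader while pinions were under the coil:** my first setting read about 1.5–2 mm short in the top view (the side view gave +4.4 and −0.4 mm), so I nudged it before moving any pinion. It then read about 1 mm short, and it looked unchanged in the later pictures.

**Bystanders:** the tin, switch pod, carton and look-alikes show no shift in the pictures. I saw no knocked pinion and no lost grip.

**Not confirmed directly:** the pinions under the coil could not be seen clearly. That they stopped in place there is inferred from the pads lining up and from where each pinion appeared after the next click.

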